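Set the rinsed wash pots drying on the air rack

TASK

Get the rinsed print-wash pots drying: lock the orange filter cap into the black socket of the air unit (push it down against the spring, turn it a quarter turn clockwise, let it spring up into its catches), and stand every blue pot upside down over a peg of the white rack, one pot to a peg, rim flat on the rack. Only after all that, open the red air valve half way, to 45 degrees; leave the spool, the green star print and the marker box where they are.

Things in the scene. Friction and masses are not known exactly. Their poses are not given: they have to be found in the camera images.
- air_unit: Fixed grey base plate 130 x 250 x 20 mm, origin under its centre, z up, its yaw varies. Carries the black bayonet tower (local y = +65 mm) and the brass ball valve with a red lever (local y = -65 mm).
- socket (a point): Centre of the socket's mouth in the plane of the tower's rim, 66 mm above the table; axes as air_unit. Tower 81 mm across. Bore 41 mm across, with two entry slots for the cap's lugs, 17 mm wide, along the air_unit's +x and -x (white marks), reaching 35 mm from the axis. The roof beside the slots is 8 mm thick.
- cap: Loose orange cap on a steel stem, 120 g or so, standing on the table. Origin: centre of the stem's flat foot; z up its axis. Stem 34 mm diameter, its lowest 13 mm tapering to 22 mm. Two steel lugs along its +x and -x, 12 mm wide, reaching 29 mm from the axis, 16 to 23 mm above the foot. Orange flange 68 mm diameter, 34 to 40 mm above the foot. A half turn of it makes no difference.
- cap_handle (a point): Point inside the cap's grip bar, 64 mm above its foot, a good height to grip. The bar stands on the flange, along the cap's x: 60 mm long, 16 mm wide, its top 78 mm above the foot.
- spring_plate (a joint): How far the spring plate in the socket is pressed down (m); 500 N/m, 4 N preload. 0 when empty or with the cap only set into the slots (its foot then 22 mm below the rim); 0.012 and 10 N with the cap's flange pushed onto the rim (foot 34 mm below). The cap can turn once its foot is more than 30 mm below the rim.
- catch (a point): One of the two catches (yellow tops), 4 mm deep recesses under the roof along the air_unit's +y and -y. A quarter turn clockwise from above (cap's x along air_unit's y) and a release let the cap spring up into them: foot 27 mm below the rim, flange 7 mm above it. A stop lies 5 degrees past them; anticlockwise they cannot be reached. The point is the +y one's top.
- valve (a joint): Opening angle of the valve lever (rad): 0 closed, lever along the air_unit's -x (red mark); opens anticlockwise seen from above to 1.57, lever along the air_unit's -y (white mark); half open is 0.785 (green mark). Stays where it is left, stiff by about 0.12 N m.
- valve_pivot (a point): Point on the valve's vertical axis, 75 mm above the table, fixed to the air_unit; axes as air_unit.
- valve_grip (a point): Point inside the red lever, 62 mm from the pivot axis, 75 mm above the table. The lever is 85 mm long from the axis, 14 mm wide, and stands from 62 to 88 mm above the table.
- rack: Fixed white rack 100 x 320 mm, 12 mm thick, origin under its centre; carries three steel pegs in a row along its y, 100 mm apart.
- peg1 (a point): Foot of peg 1 on the rack's top face, 12 mm above the table; z up. The peg is 24 mm in diameter and 50 mm tall with a tapered tip.
- peg2 (a point): Foot of peg 2 on the rack's top face, 12 mm above the table; z up. The peg is 24 mm in diameter and 50 mm tall with a tapered tip.
- peg3 (a point): Foot of peg 3 on the rack's top face, 12 mm above the table; z up. The peg is 24 mm in diameter and 50 mm tall with a tapered tip.
- pot1: Blue square plastic pot, 50 x 50 mm outside, 80 mm tall, walls 3 mm (inside 44 x 44 mm), white floor 4 mm thick, about 90 g. Origin: centre of the outside of its closed bottom; z points to its open mouth, x and y square to its flat sides. It starts lying on one flat side, mouth roughly to the robot's right (-y). May be absent (None all the time).
- pot2: Blue square plastic pot, 50 x 50 mm outside, 80 mm tall, walls 3 mm (inside 44 x 44 mm), white floor 4 mm thick, about 90 g. Origin: centre of the outside of its closed bottom; z points to its open mouth, x and y square to its flat sides. It starts lying on one flat side, mouth roughly to the robot's right (-y). May be absent (None all the time).
- pot3: Blue square plastic pot, 50 x 50 mm outside, 80 mm tall, walls 3 mm (inside 44 x 44 mm), white floor 4 mm thick, about 90 g. Origin: centre of the outside of its closed bottom; z points to its open mouth, x and y square to its flat sides. It starts lying on one flat side, mouth roughly to the robot's right (-y). May be absent (None all the time).
- pot1_mouth (a point): Centre of pot1's open mouth, in the plane of its rim.
- pot2_mouth (a point): Centre of pot2's open mouth, in the plane of its rim.
- pot3_mouth (a point): Centre of pot3's open mouth, in the plane of its rim.
- spool: Bystander: small filament spool, black and green, 100 mm diameter, 50 mm tall, origin under its centre.
- star_print: Bystander: green flat six-armed printed star, 100 mm across, 6 mm thick, origin under its centre.
- marker_box: Bystander: white box 60 x 140 x 30 mm, origin under its centre.
Things that resemble listed ones, but are neither listed nor needed, are in the scene too. Leave any pink or yellow look-alike of the pot3 alone.

How it is judged:
By the outcome, as a careful person would: the job done as asked, in the order asked, and still so for the second after the job is handed in, with the robot touching nothing.
Of pot1, pot2, pot3 only 2 to 3 are there at a start; the rules pass over those that are not, and their reading is None.
At some moment in a run one of pot1, pot2, pot3 may be knocked a few centimetres aside while the robot is not near it.
It also fails if it takes over 208 s, if anything falls off the work surface, if the arm or the gripper's body presses on something with over 40 N, if the wrist force passes 120 N, or if a joint passes its speed limit or range.

ROBOT

A 6-joint arm with a two-finger parallel gripper is mounted at the origin on the work surface. World frame = base frame: x ahead of the robot, y to its left, z up, the work surface at z = 0. Lengths are in mm, angles in degrees, forces in N, time in s.
With the tool pointing down it reaches from about 300 to 850 mm from the base axis. Payload 4.2 kg.
Tool frame: the origin (TCP) lies between the finger pads; the fingertips stand 22 mm ahead of it and the grasp point (between the pads) lies 3 mm ahead of it; z points along the fingers, y is the direction in which the jaws open and shut (so a half turn about z gives the same grasp; the last joint's range is limited). The gripper opens to 91 mm and grips with 3 to 60 N. Pads are 32 mm wide; open, the fingers measure 118 mm over their backs; the gripper's body (76 mm by 178 mm) begins 60 mm behind the grasp point.
Start: joints at [-64.4, 18.312, 89.639, -0, 72.044, -1.146], TCP at [258.773, -513.496, 235.976] pointing down, gripper open.
Joint ranges: [-177.97, 177.97], [-48.28, 115.42], [12.27, 149.76], [-77.06, 257.06], [2.81, 150.46], [-146.56, 146.56]. Speed limits (degrees/s): [147.25, 147.25, 180, 180, 180, 180].

INTERFACE

Orientations are given as [roll, pitch, yaw] about the fixed x, y, z axes, in that order (R = Rz(yaw) Ry(pitch) Rx(roll)).
In Python, from workcell import telemetry, cams, env gives the robot as it stands.
- The arm moves only by the shell command python3 -m inch 'ROWS' [FORCE]. ROWS is JSON, a list of rows, each an object of numbers: "x", "y", "z": the shift along the tool's x, y, z in cm; "yaw": the turn about the tool's z in units of 5 degrees (1.0 is 5 degrees); "gripper": the gripper's target within -1 to 1 (fully open at 1, half-way at 0, shut at -1). A call has 1 to 12 rows; each row shifts and turns the commanded pose from where the row before left it, along the tool's axes as they then stand; what a row does not reach is not made up. A row lasts 1/12 s, in which the tool goes at most 41.7 mm and 7.16 degrees, less where a joint would pass 70% of its speed; a pose out of reach is approached as far as the arm can. A call is refused whole if a number of a shift passes 4.17 or a number of a turn 1, either way. A call with a gripper value outside its range is refused whole. The fingers move at their own pace and stop on an object; FORCE is the grip in N (left out, the last holds). Time passes only in rows, so rows that do not move let the fingers close. It gives the time, the measured TCP pose, the force and the opening at its end, in the units of the state.
- telemetry.state(): the state, without advancing time (a new reading comes with each control period).
- cams.grab_frame(name): name is "scene" or "top" or "wrist"; returns a dict with "pixels" (384x512x3 uint8, red, green, blue), "mtx" (3x3 intrinsics, pixels), "rvec" (rotation vector, rad) and "tvec" (3), from world to camera coordinates, as OpenCV has them. Camera axes: x right, y down, z forward; pixel columns grow to the right and rows downward; lengths in mm; the calibration is good to about 2 mm. The wrist camera is an equidistant fisheye: a pixel r from the principal point sees the ray r / f radians off the axis. A picture is of the moment at which its call begins. There is no depth.
- env.job_done(): hands the job in, once; it reports no verdict.
The state is a dict: "time_s": time; "qpos": joint angles; "qvel": joint speeds; "effort": joint torques, N m; "ee_pos": TCP position; "ee_rot": TCP orientation; "force": force on the tool from outside, world axes, zero at the start; "torque": the same for the moment, N m; "gripper_width": finger opening in mm.
Only numpy, scipy, OpenCV 4.12 (cv2) and the standard library are available. Lean on these libraries where they do the work, as an engineer would, in place of code of your own. Each camera call takes 0.05 s, during which the arm holds its last target. There are 200 camera calls.

## Working session

There is one attempt and no reset: what is moved stays moved. The work goes in short steps, Python scripts to look and compute and a shell command to move; the robot and the scene stay as the last step left them, time stands still between calls to the robot, and variables do not carry over. Pictures are saved under pics/ and viewed, about 12 in all and at most 16, crops included, and the job is handed in when it is done.

```bash
mkdir -p pics; ls; python3 - <<'E'
from workcell import telemetry, cams
import cv2
print(telemetry.state())
for n in ("scene","top"):
    f=cams.grab_frame(n); cv2.imwrite(f"pics/{n}0.png",cv2.resize(f["pixels"][:,:,::-1],(800,600),interpolation=cv2.INTER_CUBIC)); print(n,f["mtx"],f["rvec"],f["tvec"])
E
```

```text
pics
{'time_s': 0.0, 'qpos': array([-6.44010834e+01,  1.83521317e+01,  8.97080934e+01, -8.56435210e-04,
        7.20432490e+01, -1.14602093e+00]), 'qvel': array([ 0.14422666,  0.05431389, -0.06221856,  0.06917157,  0.08391384,
        0.06541736]), 'effort': array([ 6.55109852e-04, -4.12465024e+01, -2.31973028e+01,  7.26297917e-02,
        4.56526293e-02, -1.35486766e-04]), 'ee_pos': array([ 258.55082162, -513.057566  ,  235.10389603]), 'ee_rot': array([-1.79896530e+02, -1.25545745e-03,  2.67452011e+01]), 'force': array([-0.07199963,  0.38984294, -0.66765775]), 'torque': array([-0.01991181,  0.00577118, -0.01103215]), 'gripper_width': 90.92135425457705}
scene [[408.29022034   0.         250.33292313]
 [  0.         408.29022034 184.0159819 ]
 [  0.           0.           1.        ]] [ 2.16540446  1.16631491 -0.42811449] [-305.27732982 -314.58250543 1719.38509411]
top [[445.19817811   0.         260.06600008]
 [  0.         445.19817811 190.0394549 ]
 [  0.           0.           1.        ]] [ 2.1921263  -2.14169631  0.13417662] [ -42.54567085  577.5854497  1468.86065876]
```

View pics/top0.png

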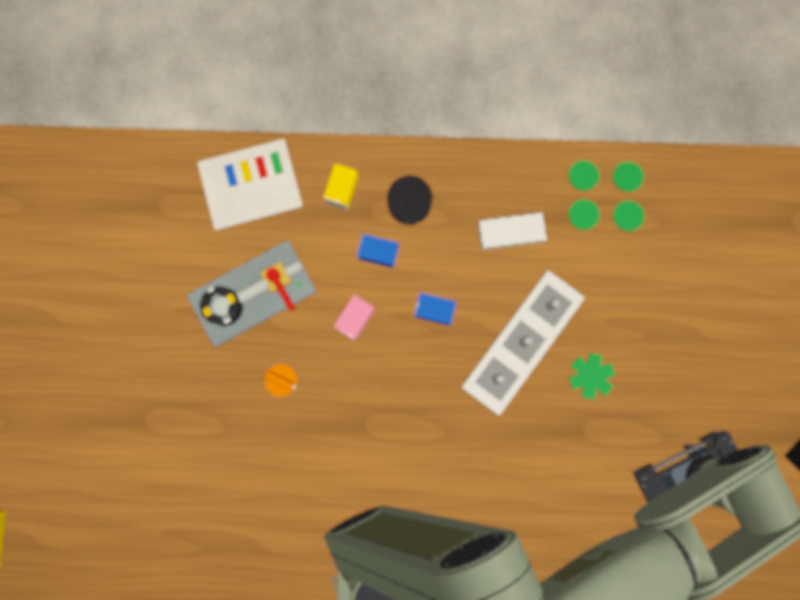

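View pics/scene0.png

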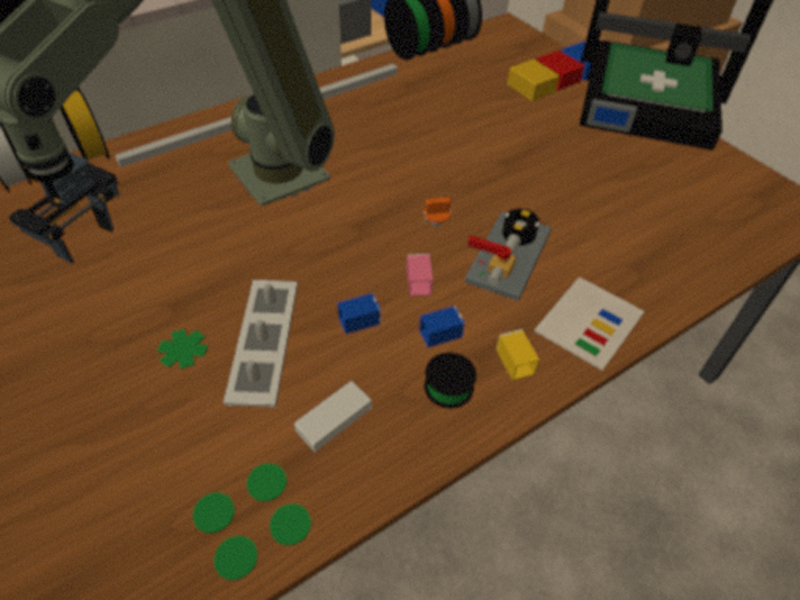

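The candidates for the blue pots are the two blue ones at top (378,251) and (436,309). The pink one at (354,317), the yellow one at (341,186) and the blue marker on the sheet at (231,175) are decoys. The cap is the orange disc at (281,380), not the orange spool on the shelf. The rack is the long white one at (523,342), not the marker box at (513,230) or the sheet. The star is the green six-armed print at (592,376), not the green discs.

```bash
cat > h.py <<'E'
import numpy as np, cv2
from workcell import telemetry, cams
def grab(n,save=None):
    f=cams.grab_frame(n); f["n"]=n; f["R"]=cv2.Rodrigues(np.array(f["rvec"],float))[0]; f["t"]=np.array(f["tvec"],float).ravel(); f["K"]=np.array(f["mtx"],float)
    f["bgr"]=np.ascontiguousarray(f["pixels"][:,:,::-1]); f["hsv"]=cv2.cvtColor(f["bgr"],cv2.COLOR_BGR2HSV)
    if save: cv2.imwrite("pics/"+save,cv2.resize(f["bgr"],(800,600),interpolation=cv2.INTER_CUBIC))
    return f
def unproj(f,uv,z):
    uv=np.array(uv,float).reshape(-1,1,2)
    fn=cv2.fisheye.undistortPoints if f["n"]=="wrist" else cv2.undistortPoints
    p=fn(uv,f["K"],np.zeros(4)).reshape(-1,2)
    d=np.c_[p,np.ones(len(p))]@f["R"]; c=-f["R"].T@f["t"]
    return c+d*((z-c[2])/d[:,2])[:,None]
def proj(f,X):
    X=np.array(X,float).reshape(-1,1,3); r=np.array(f["rvec"],float).reshape(3,1); t=f["t"].reshape(3,1)
    if f["n"]=="wrist": return cv2.fisheye.projectPoints(X,r,t,f["K"],np.zeros(4))[0].reshape(-1,2)
    return cv2.projectPoints(X,r,t,f["K"],None)[0].reshape(-1,2)
def blobs(f,lo,hi,amin=60):
    m=cv2.inRange(f["hsv"],np.array(lo),np.array(hi)); cs,_=cv2.findContours(m,cv2.RETR_EXTERNAL,cv2.CHAIN_APPROX_NONE)
    return [c.reshape(-1,2) for c in cs if cv2.contourArea(c)>amin]
BLUE=((100,150,90),(125,255,255)); ORANGE=((8,200,200),(18,255,255))
def rect(P): # world xy contour -> centre, long axis angle, sizes
    (c,s,a)=cv2.minAreaRect(P[:,:2].astype(np.float32)); 
    if s[0]<s[1]: a+=90; s=s[::-1]
    return np.round(c,1),round((a+90)%180-90,1),np.round(s,1)
def delta(tx,ty,tz=None,yaw=None):
    s=telemetry.state(); p=s["ee_pos"]; a=np.radians(s["ee_rot"][2]); d=np.array([tx,ty])-p[:2]
    print("t",round(s["time_s"],1),"tcp",p.round(1),"rot",s["ee_rot"].round(1),"w",round(s["gripper_width"],1))
    print("tool x,y cm",round((d@[np.cos(a),np.sin(a)])/10,2),round((d@[np.sin(a),-np.cos(a)])/10,2),"z",None if tz is None else round((p[2]-tz)/10,2),"yaw units",None if yaw is None else round(((s["ee_rot"][2]-yaw+90)%180-90)/5,2))
E
python3 - <<'E'
from h import *
f=grab("top")
for n,c,z in (("blue",BLUE,50),("orange",ORANGE,40)):
    for b in blobs(f,*c): print(n,b.mean(0).round(),rect(unproj(f,b,z)))
wh=blobs(f,(0,0,170),(180,60,255),200)
for b in wh: print("white",b.mean(0).round(),rect(unproj(f,b,12)))
g=blobs(f,(85,20,80),(115,90,175),200)
for b in g: print("grey",b.mean(0).round(),rect(unproj(f,b,20)))
s=grab("scene")
a=cv2.resize(f["bgr"][140:270,110:270],None,fx=2.5*1.0,fy=2.5*1.0,interpolation=3)
b=cv2.resize(s["bgr"][110:240,200:360],None,fx=2.5,fy=2.5,interpolation=3)
cv2.imwrite("pics/crop1.png",np.hstack([a,b]))
E
```

```text
blue [278. 198.] (array([552.5, -89.6]), 77.2, array([69.5, 44.7]))
blue [242. 160.] (array([676.2,  35.8]), 77.2, array([71.9, 46.2]))
orange [179. 243.] (array([395.9, 234.2]), -43.1, array([66.9, 65.9]))
white [334. 219.] (array([ 489.4, -285.7]), -35.7, array([321.7, 102.6]))
white [328. 147.] (array([ 735.6, -259.6]), -80.9, array([144.9,  65.3]))
white [159. 118.] (array([826.9, 326.4]), -72.9, array([200., 161.]))
white [486.  23.] (array([1190.7, -816.6]), -2.4, array([207. , 201.9]))
white [339.  46.] (array([1116.1, -297. ]), -89.8, array([936.9, 336.5]))
white [131.  45.] (array([1105.6,  446.3]), -89.9, array([820.6, 312.1]))
```

View pics/crop1.png

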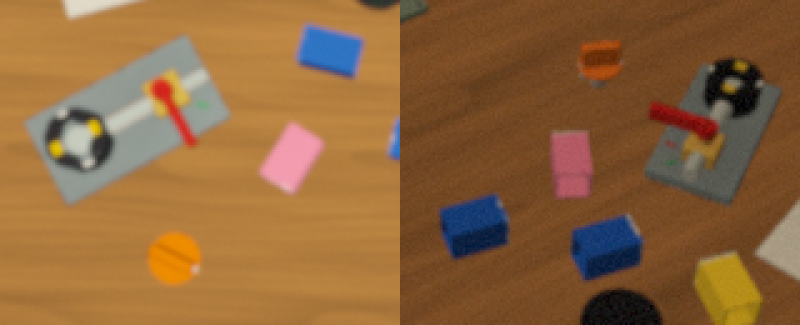

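The crop confirms two blue pots. Their white floors are at +y, so the mouths face -y. It also shows the cap bar direction and the air unit. I'll start with the nearer pot.

```bash
python3 -m inch '[{"yaw":-1},{"yaw":-1},{"yaw":-1},{"yaw":-1},{"yaw":-1},{"yaw":-1},{"yaw":-1},{"yaw":-1},{"yaw":-1},{"yaw":-1}]'; python3 -m inch '[{"x":3.4,"y":1.35},{"x":3.4,"y":1.35},{"x":3.4,"y":1.35},{"x":3.4,"y":1.35},{"x":3.4,"y":1.35},{"x":3.4,"y":1.35},{"x":3.4,"y":1.35}]'; python3 -m inch '[{"x":3.4,"y":1.35},{"x":3.4,"y":1.35},{"x":3.4,"y":1.35},{"x":3.4,"y":1.35},{"x":3.4,"y":1.35},{"x":3.4,"y":1.35},{"x":3.4,"y":1.35},{}]'; python3 - <<'E'
from h import *
f=grab("wrist","w1.png")
for b in blobs(f,*BLUE): print(b.mean(0).round(),rect(unproj(f,b,50)))
delta(555,-85,150,77.2)
E
```

```text
t 0.2 tcp [ 258.7 -513.3  235.6] rot [-180.    -0.    26.7] w 91.3
tool x,y cm 45.74 -24.92 z 8.56 yaw units -10.09invalid input
invalid input
invalid input
```

View pics/w1.png

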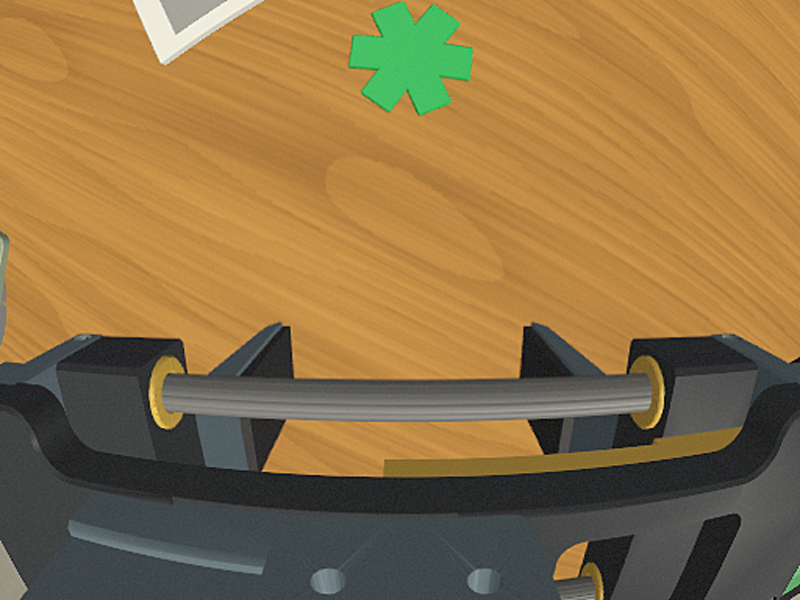

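The wrist image shows only the star at (410,55) and the open fingers: the rows were refused. I'll try writing every key.

```bash
python3 -m inch '[{"x":0,"y":0,"z":0,"yaw":-1,"gripper":1}]'; python3 -m inch '[{"x":0,"y":0,"z":0,"yaw":-1}]'; python3 -m inch --help | head -20
```

```text
time_s: 0.33
ee_pos: [258.7, -513.4, 235.8]
ee_rot: [-180.0, -0.0, 31.8]
force: [0.6, 0.6, 0.3]
gripper_width: 91.2invalid input
invalid input: not JSON, or not a number
```

```bash
python3 -m inch '[{"x":0,"y":0,"z":0,"yaw":-1,"gripper":1},{"x":0,"y":0,"z":0,"yaw":-1,"gripper":1},{"x":0,"y":0,"z":0,"yaw":-1,"gripper":1},{"x":0,"y":0,"z":0,"yaw":-1,"gripper":1},{"x":0,"y":0,"z":0,"yaw":-1,"gripper":1},{"x":0,"y":0,"z":0,"yaw":-1,"gripper":1},{"x":0,"y":0,"z":0,"yaw":-1,"gripper":1},{"x":0,"y":0,"z":0,"yaw":-1,"gripper":1},{"x":0,"y":0,"z":0,"yaw":-1,"gripper":1}]'; python3 -m inch '[{"x":3.4,"y":1.35,"z":0,"yaw":0,"gripper":1},{"x":3.4,"y":1.35,"z":0,"yaw":0,"gripper":1},{"x":3.4,"y":1.35,"z":0,"yaw":0,"gripper":1},{"x":3.4,"y":1.35,"z":0,"yaw":0,"gripper":1},{"x":3.4,"y":1.35,"z":0,"yaw":0,"gripper":1},{"x":3.4,"y":1.35,"z":0,"yaw":0,"gripper":1},{"x":3.4,"y":1.35,"z":0,"yaw":0,"gripper":1},{"x":3.4,"y":1.35,"z":0,"yaw":0,"gripper":1},{"x":3.4,"y":1.35,"z":0,"yaw":0,"gripper":1},{"x":3.4,"y":1.35,"z":0,"yaw":0,"gripper":1},{"x":0,"y":0,"z":0,"yaw":0,"gripper":1}]'; python3 - <<'E'
from h import *
f=grab("wrist","w2.png")
for b in blobs(f,*BLUE): print(b.mean(0).round(),rect(unproj(f,b,50)))
delta(555,-85,150,77.2)
E
```

```text
time_s: 1.08
ee_pos: [258.7, -513.4, 235.8]
ee_rot: [-180.0, -0.0, 77.0]
force: [-0.1, 0.0, 0.4]
gripper_width: 90.9
time_s: 2.0
ee_pos: [471.1, -208.9, 235.9]
ee_rot: [179.9, -0.2, 77.1]
force: [-0.8, -0.6, 0.8]
gripper_width: 91.1
[306.  61.] (array([553.4, -89.2]), 77.5, array([82.8, 53.3]))
t 2.0 tcp [ 469.5 -211.1  235.8] rot [180.  -0.  77.] w 91.3
tool x,y cm 14.21 5.51 z 8.58 yaw units -0.03
```

View pics/w2.png

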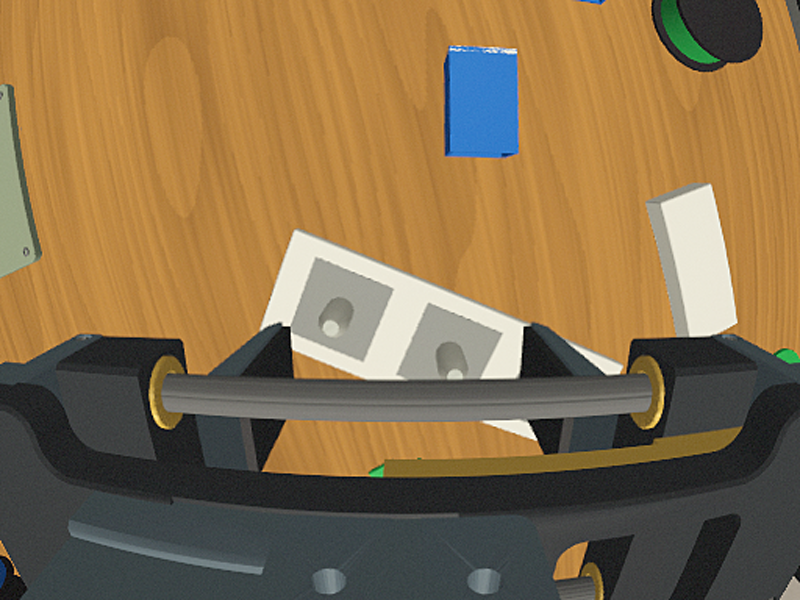

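Wrist view: the blue pot's top face spans (447-517, 52-150), with its white floor at the top edge (+x tool) and its mouth towards the rack, and no obstacle around it. I'll grip it near the closed end with a light force, so it can swivel mouth-down.

```bash
python3 -m inch '[{"x":3.34,"y":1.09,"z":0,"yaw":0,"gripper":1},{"x":3.34,"y":1.09,"z":0,"yaw":0,"gripper":1},{"x":3.34,"y":1.09,"z":0,"yaw":0,"gripper":1},{"x":3.34,"y":1.09,"z":0,"yaw":0,"gripper":1},{"x":3.34,"y":1.09,"z":0,"yaw":0,"gripper":1},{"x":0,"y":0,"z":3,"yaw":0,"gripper":1},{"x":0,"y":0,"z":3,"yaw":0,"gripper":1},{"x":0,"y":0,"z":3,"yaw":0,"gripper":1},{"x":0,"y":0,"z":3,"yaw":0,"gripper":1},{"x":0,"y":0,"z":2.5,"yaw":0,"gripper":1},{"x":0,"y":0,"z":2,"yaw":0,"gripper":1},{"x":0,"y":0,"z":0,"yaw":0,"gripper":1}]'; python3 - <<'E'
from h import *
delta(560.3,-60.7,28,77.4)
E
```

```text
time_s: 3.05
ee_pos: [556.1, -64.4, 66.9]
ee_rot: [-179.5, 0.1, 76.7]
force: [-1.4, -1.2, 1.2]
gripper_width: 91.1
t 3.0 tcp [556.1 -64.4  66.9] rot [-1.795e+02  1.000e-01  7.670e+01] w 91.1
tool x,y cm 0.46 0.33 z 3.89 yaw units -0.14
```

```bash
python3 -m inch '[{"x":0.2,"y":0.2,"z":1.9,"yaw":0,"gripper":1},{"x":0.1,"y":0.1,"z":1.9,"yaw":0,"gripper":1},{"x":0,"y":0,"z":0,"yaw":0,"gripper":1},{"x":0,"y":0,"z":0,"yaw":0,"gripper":1}]' ; python3 - <<'E'
from h import *
delta(560.3,-60.7,28,77.4)
f=grab("wrist","w3.png")
E
```

```text
time_s: 3.38
ee_pos: [563.0, -62.0, 33.4]
ee_rot: [-180.0, 0.0, 76.7]
force: [-0.7, -0.2, -0.3]
gripper_width: 91.4
t 3.4 tcp [563.  -62.   33.4] rot [-180.     0.    76.7] w 91.4
tool x,y cm 0.06 -0.29 z 0.54 yaw units -0.14
```

```bash
python3 -m inch '[{"x":0.05,"y":-0.25,"z":0.5,"yaw":0,"gripper":1},{"x":0,"y":0,"z":0,"yaw":0,"gripper":-1},{"x":0,"y":0,"z":0,"yaw":0,"gripper":-1},{"x":0,"y":0,"z":0,"yaw":0,"gripper":-1},{"x":0,"y":0,"z":0,"yaw":0,"gripper":-1},{"x":0,"y":0,"z":0,"yaw":0,"gripper":-1},{"x":0,"y":0,"z":0,"yaw":0,"gripper":-1}]' 3; python3 -m inch '[{"x":-0.06,"y":0,"z":-0.5,"yaw":0,"gripper":-1},{"x":-0.2,"y":0,"z":-1,"yaw":0,"gripper":-1},{"x":-0.5,"y":0,"z":-1,"yaw":0,"gripper":-1},{"x":0,"y":0,"z":0,"yaw":0,"gripper":-1},{"x":0,"y":0,"z":0,"yaw":0,"gripper":-1}]'; python3 - <<'E'
from h import *
delta(560.3,-60.7,28,77.4)
a=grab("wrist")["bgr"]; b=grab("scene")["bgr"][130:270,190:330]
cv2.imwrite("pics/c4.png",np.hstack([cv2.resize(a[:200],None,fx=.85,fy=.85*1),np.zeros((170,1,3),np.uint8),cv2.resize(b,(340,170)[::1])]) if 0 else np.hstack([a,cv2.resize(b,(384,384),interpolation=3)])[:, :800])
E
```

```text
time_s: 4.02
ee_pos: [560.9, -60.2, 28.1]
ee_rot: [180.0, 0.0, 76.7]
force: [-0.4, 0.7, -0.2]
gripper_width: 54.2
time_s: 4.43
ee_pos: [559.6, -68.0, 54.1]
ee_rot: [179.9, -0.0, 76.7]
force: [0.9, 0.2, -0.2]
gripper_width: 50.4
t 4.4 tcp [559.6 -68.   54.1] rot [179.9  -0.   76.7] w 50.4
tool x,y cm 0.73 -0.11 z 2.61 yaw units -0.14
```

View pics/c4.png

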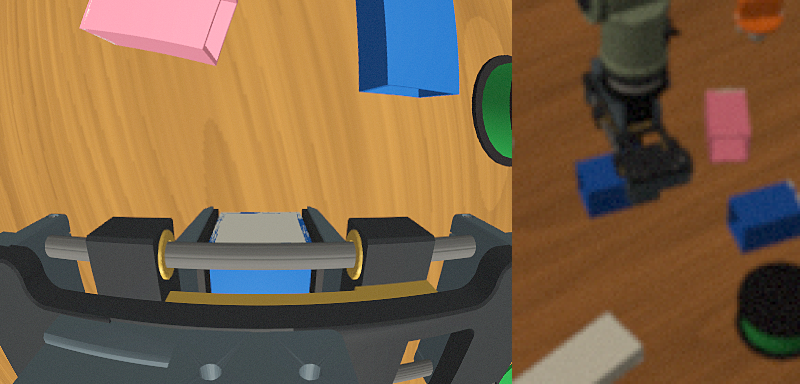

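The pot hangs tilted, with its floor facing up at wrist (263,228), so it swivels in the pads as hoped. I'll continue the arc to stand it on its rim.

```bash
python3 -m inch '[{"x":-1.3,"y":0,"z":-0.5,"yaw":0,"gripper":-1},{"x":-1,"y":0,"z":-0.6,"yaw":0,"gripper":-1},{"x":-1,"y":0,"z":-0.45,"yaw":0,"gripper":-1},{"x":-1,"y":0,"z":-0.3,"yaw":0,"gripper":-1},{"x":-1,"y":0,"z":-0.15,"yaw":0,"gripper":-1},{"x":-1,"y":0,"z":0,"yaw":0,"gripper":-1},{"x":-1,"y":0,"z":0.12,"yaw":0,"gripper":-1},{"x":-1.3,"y":0,"z":0.3,"yaw":0,"gripper":-1},{"x":0,"y":0,"z":0,"yaw":0,"gripper":-1},{"x":0,"y":0,"z":0,"yaw":0,"gripper":-1}]'; python3 - <<'E'
from h import *
delta(560.3,-60.7,71,77.4)
a=grab("wrist")["bgr"]; b=grab("scene")["bgr"][130:270,190:330]
cv2.imwrite("pics/c5.png",np.hstack([a,cv2.resize(b,(384,384),interpolation=3)])[:, :800])
E
```

```text
time_s: 5.37
ee_pos: [538.7, -151.9, 68.2]
ee_rot: [-179.9, -0.0, 76.7]
force: [0.4, -0.3, -1.3]
gripper_width: 50.3
t 5.4 tcp [ 538.7 -151.9   68.2] rot [-179.9   -0.    76.7] w 50.3
tool x,y cm 9.37 -0.01 z -0.28 yaw units -0.15
```

View pics/c5.png

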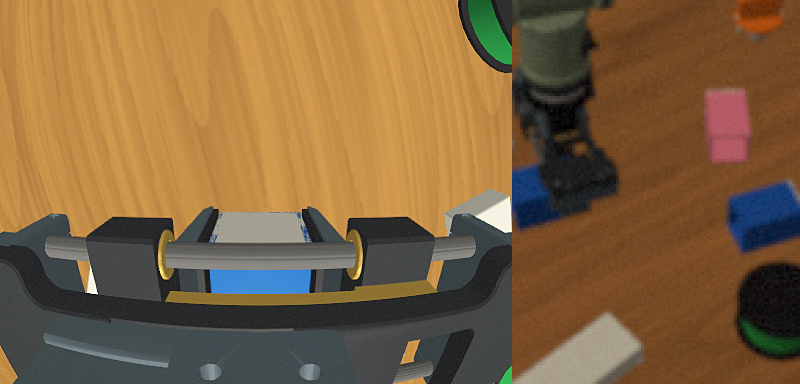

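The pot stayed horizontal: pad friction holds it. I'll set it back down and regrip just its upper closed-end corner with the fingertips, a small patch that lets gravity swing it.

```bash
python3 -m inch '[{"x":2,"y":0,"z":0,"yaw":0,"gripper":-1},{"x":2,"y":0,"z":0,"yaw":0,"gripper":-1},{"x":2,"y":0,"z":1,"yaw":0,"gripper":-1},{"x":2,"y":0,"z":1,"yaw":0,"gripper":-1},{"x":0,"y":0,"z":1,"yaw":0,"gripper":-1},{"x":0,"y":0,"z":0.6,"yaw":0,"gripper":-1},{"x":0,"y":0,"z":0.3,"yaw":0,"gripper":-1},{"x":0,"y":0,"z":0,"yaw":0,"gripper":-1},{"x":0,"y":0,"z":0,"yaw":0,"gripper":-0.1},{"x":0,"y":0,"z":0,"yaw":0,"gripper":0.3},{"x":0,"y":0,"z":0,"yaw":0,"gripper":0.3}]'; python3 -m inch '[{"x":0,"y":0,"z":-1.7,"yaw":0,"gripper":0.3},{"x":0,"y":0,"z":-1.5,"yaw":0,"gripper":0.3},{"x":1.8,"y":0,"z":-0.2,"yaw":0,"gripper":0.3},{"x":0,"y":0,"z":0,"yaw":0,"gripper":0.3},{"x":0,"y":0,"z":0,"yaw":0,"gripper":0.3}]'; python3 - <<'E'
from h import *
delta(538.7+.23*98,-151.9+.973*98,62,76.7)
f=grab("wrist"); print(f["R"][2].round(2),(-f["R"].T@f["t"]).round(),)
for z in(40,50): print(z,proj(f,telemetry.state()["ee_pos"]*[1,1,0]+[0,0,z]))
for b in blobs(f,*BLUE): print(b.min(0),b.max(0),rect(unproj(f,b,50)))
f=grab("top")
for b in blobs(f,*BLUE,20): print(b.mean(0).round(),rect(unproj(f,b,50)))
E
```

```text
time_s: 6.38
ee_pos: [558.0, -74.1, 30.3]
ee_rot: [179.9, 0.0, 76.7]
force: [0.9, -0.4, 0.2]
gripper_width: 58.4
time_s: 6.8
ee_pos: [562.0, -55.9, 64.3]
ee_rot: [179.9, 0.0, 76.8]
force: [0.0, -0.3, 0.3]
gripper_width: 59.1
t 6.8 tcp [562.  -55.9  64.3] rot [179.9   0.   76.8] w 59.1
tool x,y cm -0.08 -0.06 z 0.23 yaw units 0.02
[-0.05 -0.24 -0.97] [577.  11. 213.]
40 [[260.12359342 233.13627894]]
50 [[260.1512746  239.32153411]]
[221 270] [299 293] (array([554.7, -84.8]), -13.2, array([49.7, 17.4]))
[353   0] [450 114] (array([672.,  38.]), 77.1, array([79.5, 66.1]))
[242. 160.] (array([676. ,  34.9]), 77.2, array([73.3, 46.2]))
```

```bash
python3 -m inch '[{"x":0,"y":0,"z":0.25,"yaw":0,"gripper":-1},{"x":0,"y":0,"z":0,"yaw":0,"gripper":-1},{"x":0,"y":0,"z":0,"yaw":0,"gripper":-1},{"x":0,"y":0,"z":0,"yaw":0,"gripper":-1},{"x":0,"y":0,"z":0,"yaw":0,"gripper":-1}]' 3; python3 -m inch '[{"x":-0.1,"y":0,"z":-0.7,"yaw":0,"gripper":-1},{"x":-0.2,"y":0,"z":-0.7,"yaw":0,"gripper":-1},{"x":-0.3,"y":0,"z":-0.7,"yaw":0,"gripper":-1},{"x":-0.4,"y":0,"z":-0.7,"yaw":0,"gripper":-1},{"x":-0.4,"y":0,"z":-0.7,"yaw":0,"gripper":-1},{"x":0,"y":0,"z":0,"yaw":0,"gripper":-1},{"x":0,"y":0,"z":0,"yaw":0,"gripper":-1}]'; python3 - <<'E'
from h import *
delta(538.7+.23*98,-151.9+.973*98,62,76.7)
a=grab("wrist")["bgr"]; b=grab("scene")["bgr"][130:270,190:330]
cv2.imwrite("pics/c6.png",np.hstack([a,cv2.resize(b,(384,384),interpolation=3)])[:, :800])
E
```

```text
time_s: 7.32
ee_pos: [561.5, -56.0, 60.9]
ee_rot: [-180.0, 0.0, 76.7]
force: [0.6, -0.2, -0.1]
gripper_width: 49.8
time_s: 7.9
ee_pos: [559.3, -69.8, 97.3]
ee_rot: [179.8, -0.0, 76.7]
force: [1.1, 2.6, 2.9]
gripper_width: 50.0
t 7.9 tcp [559.3 -69.8  97.3] rot [179.8  -0.   76.7] w 50.0
tool x,y cm 1.33 -0.12 z 3.53 yaw units 0.0
```

View pics/c6.png

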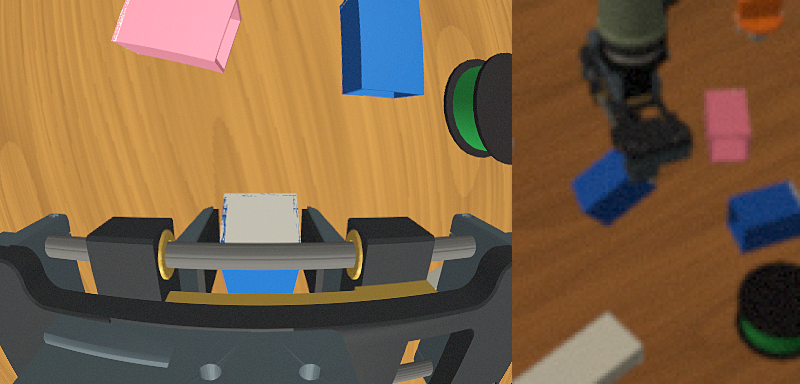

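The pot now swings, tilted about 35° in the scene view with the mouth corner on the table. I'll continue the arc about that corner.

```bash
python3 -m inch '[{"x":-1.2,"y":0,"z":-0.35,"yaw":0,"gripper":-1},{"x":-1.2,"y":0,"z":-0.25,"yaw":0,"gripper":-1},{"x":-1.2,"y":0,"z":-0.1,"yaw":0,"gripper":-1},{"x":-1.2,"y":0,"z":0,"yaw":0,"gripper":-1},{"x":-1.2,"y":0,"z":0.2,"yaw":0,"gripper":-1},{"x":-1,"y":0,"z":0.35,"yaw":0,"gripper":-1},{"x":-1,"y":0,"z":0.5,"yaw":0,"gripper":-1},{"x":-0.8,"y":0,"z":0.4,"yaw":0,"gripper":-1},{"x":0,"y":0,"z":0,"yaw":0,"gripper":-1},{"x":0,"y":0,"z":0,"yaw":0,"gripper":-1}]'; python3 - <<'E'
from h import *
delta(538.7+.23*98,-151.9+.973*98,62,76.7)
a=grab("wrist")["bgr"]; b=grab("scene")["bgr"][130:270,190:330]
cv2.imwrite("pics/c7.png",np.hstack([a,cv2.resize(b,(384,384),interpolation=3)])[:, :800])
E
```

```text
time_s: 8.83
ee_pos: [537.6, -155.4, 87.8]
ee_rot: [-179.9, -0.0, 76.7]
force: [-0.4, -1.2, -1.5]
gripper_width: 49.6
t 8.8 tcp [ 537.6 -155.4   87.8] rot [-179.9   -0.    76.7] w 49.6
tool x,y cm 10.17 0.03 z 2.58 yaw units -0.0
```

View pics/c7.png

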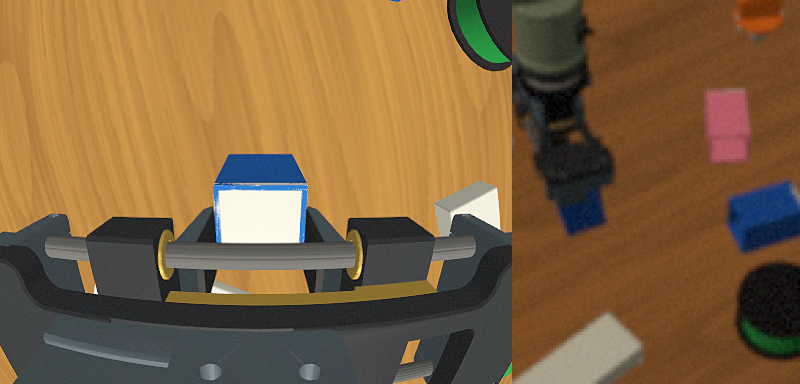

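The floor now faces up at wrist (260,213), with the former underside facing +u at (260,170). I'll press it lightly flat, release, and measure where it stands.

```bash
python3 -m inch '[{"x":-0.2,"y":0,"z":0.15,"yaw":0,"gripper":-1},{"x":0,"y":0,"z":0,"yaw":0,"gripper":-1},{"x":0,"y":0,"z":0,"yaw":0,"gripper":0.2},{"x":0,"y":0,"z":0,"yaw":0,"gripper":0.4},{"x":0,"y":0,"z":0,"yaw":0,"gripper":0.4},{"x":0,"y":0,"z":-1.5,"yaw":0,"gripper":0.6},{"x":0,"y":0,"z":-2,"yaw":0,"gripper":0.8},{"x":-2,"y":0,"z":-2,"yaw":0,"gripper":1},{"x":-2,"y":0,"z":-1,"yaw":0,"gripper":1},{"x":0,"y":0,"z":0,"yaw":0,"gripper":1},{"x":0,"y":0,"z":0,"yaw":0,"gripper":1}]'; python3 - <<'E'
from h import *
f=grab("wrist","w8.png")
for z,b in [(80,b) for b in blobs(f,(0,0,180),(180,50,255),200)]: print("white",b.min(0),b.max(0),rect(unproj(f,b,z)))
for b in blobs(f,*BLUE): print("blue",b.min(0),b.max(0),rect(unproj(f,b,80)))
delta(554,-130,60,76.7)
t=grab("top")
for b in blobs(t,(0,0,170),(180,60,255),60): print("top white",b.mean(0).round(),rect(unproj(t,b,80)))
E
```

```text
time_s: 9.85
ee_pos: [528.8, -196.5, 152.8]
ee_rot: [179.9, -0.0, 76.7]
force: [0.6, -0.7, -0.2]
gripper_width: 90.9
white [269 269] [309 293] (array([ 537.9, -265.3]), 54.6, array([34.6, 23. ]))
white [176 268] [245 304] (array([ 473.2, -254.5]), -35.8, array([63.2, 29.3]))
white [115 180] [279 242] (array([ 466.6, -207.4]), -35.5, array([137.2,  52.3]))
white [418 136] [473 215] (array([ 696.3, -215.2]), -80.9, array([78.7, 48.4]))
white [225  99] [293 165] (array([ 541.6, -137.7]), -13.3, array([50.4, 49.8]))
blue [226 139] [264 165] (array([ 523. , -154.8]), -48.6, array([32.9, 15.4]))
t 9.9 tcp [ 528.4 -195.7  151.9] rot [-180.    -0.    76.7] w 91.1
tool x,y cm 6.99 0.98 z 9.19 yaw units -0.0
top white [329. 231.] (array([ 445. , -256.6]), 0.2, array([38.6, 29.2]))
top white [294. 200.] (array([ 541.7, -139.1]), 77.2, array([53.9, 52.5]))
top white [141. 196.] (array([546.9, 360.1]), -15.5, array([35.1, 32.1]))
top white [162. 186.] (array([579.3, 293.5]), -61.6, array([63.6, 23.7]))
top white [359. 194.] (array([ 560.9, -328.1]), -35.2, array([121.6,  97.1]))
top white [328. 147.] (array([ 720.8, -248.7]), -80.9, array([138.4,  62.4]))
top white [159. 118.] (array([807.9, 311.1]), -72.9, array([190.9, 153.5]))
top white [501.  85.] (array([ 951.4, -832.2]), -88.5, array([76.3, 52.5]))
top white [448.  36.] (array([1119.8, -660.9]), -1.4, array([75. , 37.7]))
top white [486.  22.] (array([1155.4, -779. ]), -2.4, array([202. , 196.3]))
top white [225.  45.] (array([1083.6,   44.5]), -89.8, array([1566.5,  321.3]))
```

View pics/w8.png

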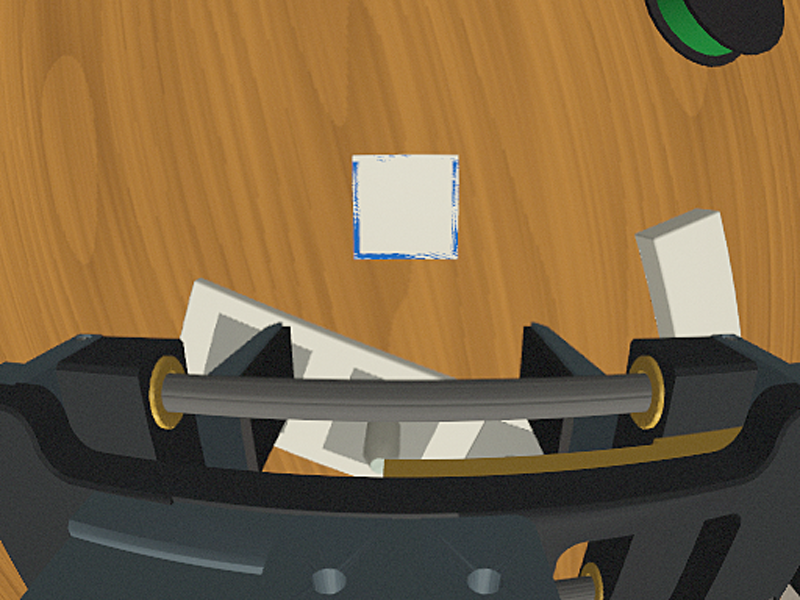

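The pot stands inverted at (541.6,-138), floor up at wrist (406,207). I'll grip it firmly, lift, and carry it over the far peg, near (571,-344).

```bash
python3 -m inch '[{"x":2,"y":0,"z":0,"yaw":0,"gripper":1},{"x":2,"y":0,"z":1,"yaw":0,"gripper":1},{"x":1.9,"y":0,"z":2,"yaw":0,"gripper":1},{"x":0,"y":0,"z":2.5,"yaw":0,"gripper":1},{"x":0,"y":0,"z":2,"yaw":0,"gripper":1},{"x":0,"y":0,"z":1.4,"yaw":0,"gripper":1},{"x":0,"y":0,"z":0,"yaw":0,"gripper":1},{"x":0,"y":0,"z":0,"yaw":0,"gripper":-1},{"x":0,"y":0,"z":0,"yaw":0,"gripper":-1},{"x":0,"y":0,"z":0,"yaw":0,"gripper":-1},{"x":0,"y":0,"z":0,"yaw":0,"gripper":-1},{"x":0,"y":0,"z":0,"yaw":0,"gripper":-1}]' 15;python3 -m inch '[{"x":0,"y":0,"z":0,"yaw":0,"gripper":-1},{"x":0,"y":0,"z":0,"yaw":0,"gripper":-1},{"x":0,"y":0,"z":-2,"yaw":0,"gripper":-1},{"x":0,"y":0,"z":-2.5,"yaw":0,"gripper":-1},{"x":0,"y":0,"z":-2.5,"yaw":0,"gripper":-1},{"x":0,"y":0,"z":-2.5,"yaw":0,"gripper":-1},{"x":0,"y":0,"z":0,"yaw":0,"gripper":-1},{"x":0,"y":0,"z":0,"yaw":0,"gripper":-1}]'; python3 - <<'E'
from h import *
f=grab("wrist")
for b in blobs(f,(0,0,180),(180,50,255),200): print("white",b.min(0),b.max(0),rect(unproj(f,b,80+95)))
delta(571,-344,120,76.7)
E
```

```text
time_s: 10.95
ee_pos: [542.7, -138.8, 64.1]
ee_rot: [179.9, 0.0, 76.7]
force: [-0.6, -1.4, 0.3]
gripper_width: 60.4
time_s: 11.62
ee_pos: [542.8, -138.8, 159.4]
ee_rot: [179.8, 0.0, 76.7]
force: [-0.4, 0.3, -2.2]
gripper_width: 50.1
white [217 269] [303 293] (array([ 539.5, -150.2]), -13.3, array([44.6, 14.8]))
white [426 260] [443 289] (array([ 638.1, -176.2]), 76.5, array([20. ,  9.6]))
white [214 220] [306 242] (array([ 545.9, -122.7]), -13.3, array([44.5, 11.6]))
white [409 188] [455 236] (array([ 638.5, -140.1]), 8.7, array([29.2, 27.1]))
t 11.7 tcp [ 541.8 -138.5  157.9] rot [-180.     0.    76.7] w 50.1
tool x,y cm -19.33 7.55 z 3.79 yaw units 0.01
```

```bash
python3 -m inch '[{"x":-2.75,"y":1.08,"z":0,"yaw":0,"gripper":-1},{"x":-2.75,"y":1.08,"z":0,"yaw":0,"gripper":-1},{"x":-2.75,"y":1.08,"z":0,"yaw":0,"gripper":-1},{"x":-2.75,"y":1.08,"z":0,"yaw":0,"gripper":-1},{"x":-2.75,"y":1.08,"z":0,"yaw":0,"gripper":-1},{"x":-2.75,"y":1.08,"z":0,"yaw":0,"gripper":-1},{"x":-2.75,"y":1.08,"z":0,"yaw":0,"gripper":-1},{"x":0,"y":0,"z":0,"yaw":0,"gripper":-1},{"x":0,"y":0,"z":0,"yaw":0,"gripper":-1}]'; python3 - <<'E'
from h import *
delta(571,-344,120,76.7)
t=grab("top")
for b in blobs(t,(0,0,185),(180,60,255),60)[:4]: print("top white",b.mean(0).round(),rect(unproj(t,b,12)))
f=grab("wrist","w9.png")
# visible peg tips: z=62
cv2.imwrite("pics/t9.png",cv2.resize(t["bgr"][160:280,270:400],None,fx=4,fy=4,interpolation=3))
r=np.array([489.4,-285.7]);u=np.array([.812,-.584])
for k in(-1,0,1): print(k,proj(t,[*(r+u*100*k),12])*[1,1],proj(t,[*(r+u*100*k),62]))
E
```

```text
time_s: 12.42
ee_pos: [570.6, -344.1, 155.5]
ee_rot: [-179.8, -0.1, 76.6]
force: [0.2, 0.3, -1.7]
gripper_width: 50.3
t 12.4 tcp [ 570.6 -344.1  155.5] rot [-1.798e+02 -1.000e-01  7.660e+01] w 50.3
tool x,y cm 0.01 0.04 z 3.55 yaw units -0.02
top white [141. 195.] (array([554. , 376.7]), -18.9, array([33.3, 30.6]))
top white [162. 185.] (array([588.2, 307.7]), -59.4, array([65.1, 19.1]))
top white [326. 222.] (array([ 494.3, -278.3]), -33.4, array([323.3,  95.6]))
top white [328. 147.] (array([ 735.6, -260.2]), -80.8, array([143.6,  65.5]))
-1 [[317.45785762 242.14470141]] [[319.58184289 242.18241076]]
0 [[334.78459199 218.51878085]] [[337.48178076 217.75540353]]
1 [[351.89005166 195.19458006]] [[355.14542629 193.65085074]]
```

View pics/t9.png

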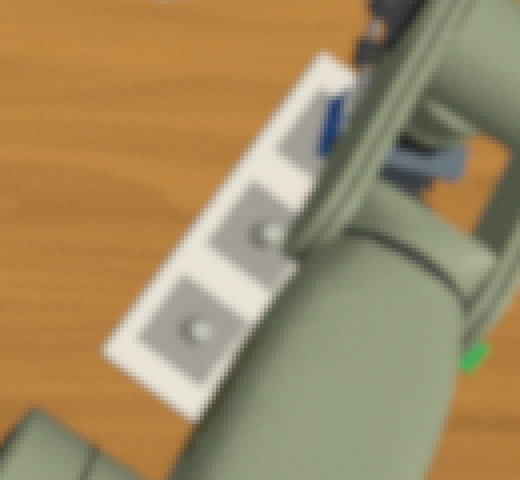

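The peg tips in the crop, (201,330) and (268,232), match the predicted rack pose within 1 px. Lowering.

```bash
python3 -m inch '[{"x":0,"y":0,"z":1.5,"yaw":0,"gripper":-1},{"x":0,"y":0,"z":1.5,"yaw":0,"gripper":-1},{"x":0,"y":0,"z":1.5,"yaw":0,"gripper":-1},{"x":0,"y":0,"z":1.5,"yaw":0,"gripper":-1},{"x":0,"y":0,"z":1,"yaw":0,"gripper":-1},{"x":0,"y":0,"z":0.5,"yaw":0,"gripper":-1},{"x":0,"y":0,"z":0.3,"yaw":0,"gripper":-1},{"x":0,"y":0,"z":0.1,"yaw":0,"gripper":-1},{"x":0,"y":0,"z":0,"yaw":0,"gripper":-1},{"x":0,"y":0,"z":0,"yaw":0,"gripper":-1}]'; python3 -c "
from h import *
delta(571,-344,76,76.7)"
```

```text
time_s: 13.35
ee_pos: [572.2, -343.5, 80.1]
ee_rot: [179.9, 0.0, 76.7]
force: [-0.7, -0.2, -0.5]
gripper_width: 49.9
t 13.3 tcp [ 572.2 -343.5   80.1] rot [179.9   0.   76.7] w 49.9
tool x,y cm -0.08 -0.1 z 0.41 yaw units 0.01
```

```bash
python3 -m inch '[{"x":0,"y":0,"z":0.3,"yaw":0,"gripper":-1},{"x":0,"y":0,"z":0.15,"yaw":0,"gripper":-1},{"x":0,"y":0,"z":0,"yaw":0,"gripper":-1},{"x":0,"y":0,"z":0,"yaw":0,"gripper":0.3},{"x":0,"y":0,"z":0,"yaw":0,"gripper":0.5},{"x":0,"y":0,"z":0,"yaw":0,"gripper":0.5},{"x":0,"y":0,"z":-1.5,"yaw":0,"gripper":0.5},{"x":0,"y":0,"z":-2.5,"yaw":0,"gripper":0.5},{"x":0,"y":0,"z":-3,"yaw":0,"gripper":0.5},{"x":0,"y":0,"z":-3,"yaw":0,"gripper":0.5}]'; python3 -m inch '[{"x":3.9,"y":0.2,"z":0,"yaw":0,"gripper":0.5},{"x":3.9,"y":0.2,"z":0,"yaw":0,"gripper":0.5},{"x":3.9,"y":0.2,"z":0,"yaw":0,"gripper":0.5},{"x":3.9,"y":0.2,"z":0,"yaw":0,"gripper":0.5},{"x":3.9,"y":0.2,"z":0,"yaw":0,"gripper":0.5},{"x":3.9,"y":0.2,"z":0,"yaw":0,"gripper":0.5},{"x":3.9,"y":0.2,"z":0,"yaw":0,"gripper":0.5},{"x":3.9,"y":0.2,"z":0,"yaw":0,"gripper":0.5},{"x":0,"y":0,"z":0,"yaw":0,"gripper":0.5},{"x":0,"y":0,"z":0,"yaw":0,"gripper":0.5},{"x":0,"y":0,"z":0,"yaw":0,"gripper":0.5}]'; python3 - <<'E'
from h import *
f=grab("wrist","w10.png")
for b in blobs(f,*BLUE): print("blue",b.min(0),b.max(0),rect(unproj(f,b,50)))
for b in blobs(f,(0,0,150),(180,50,255),30): print("white",b.min(0),b.max(0),rect(unproj(f,b,50)))
t=grab("top")
for b in blobs(t,*BLUE): print("blue",rect(unproj(t,b,50)))
for b in blobs(t,(0,0,185),(180,60,255),60)[:6]: print("top white",b.mean(0).round(),rect(unproj(t,b,92)))
delta(686.7,81.9,61,77.2)
cv2.imwrite("pics/c10.png",np.hstack([f["bgr"],cv2.resize(t["bgr"][165:285,290:380],(288,384),interpolation=3)]))
E
```

```text
time_s: 14.18
ee_pos: [571.3, -343.1, 175.1]
ee_rot: [-179.9, -0.0, 76.7]
force: [0.7, -1.1, 0.3]
gripper_width: 68.5
time_s: 15.1
ee_pos: [658.6, -43.6, 174.5]
ee_rot: [-180.0, 0.1, 76.8]
force: [0.3, -0.6, -0.8]
gripper_width: 68.8
blue [236  61] [290 146] (array([680.4,  38.4]), 77.4, array([79. , 49.3]))
white [305 364] [313 379] (array([ 665.8, -294.3]), 78.6, array([32.6,  9.6]))
white [206 364] [215 379] (array([ 540.3, -265. ]), 78.8, array([32.1, 10.7]))
white [ 67 348] [167 366] (array([ 402.1, -226.8]), -13.0, array([167.6,   8.4]))
white [315 285] [326 292] (array([ 697.6, -162.9]), 6.3, array([10.8,  9.4]))
white [316 263] [374 268] (array([ 729.3, -140.1]), -13.0, array([65.6,  6. ]))
white [146 262] [201 268] (array([549.7, -98.6]), -11.9, array([62.3,  6. ]))
white [333  13] [346  26] (array([770.1, 104.3]), 40.0, array([20.3,  3.5]))
white [451   0] [508 232] (array([935.2, -21.5]), -90.0, array([291. ,  51.5]))
white [140   0] [166  15] (array([597.4, 162.7]), -22.5, array([28.2, 16.6]))
blue (array([680.1,  54.7]), -6.4, array([47.3, 33.3]))
top white [141. 195.] (array([544.8, 353.7]), 1.4, array([29.2, 29.1]))
top white [162. 186.] (array([578.8, 289.9]), -59.0, array([60.4, 17.6]))
top white [334. 219.] (array([ 485.1, -271.5]), -35.8, array([304.8,  97.1]))
top white [328. 147.] (array([ 718.4, -247.6]), -80.9, array([135.5,  61.9]))
top white [159. 118.] (array([804.5, 308.3]), -73.0, array([189.3, 152.1]))
top white [284.  83.] (array([ 931.7, -102.7]), 79.8, array([82.4, 23. ]))
t 15.2 tcp [658.5 -44.7 174.7] rot [-180.     0.    76.7] w 68.5
tool x,y cm 12.97 -0.17 z 11.37 yaw units -0.11
```

View pics/c10.png

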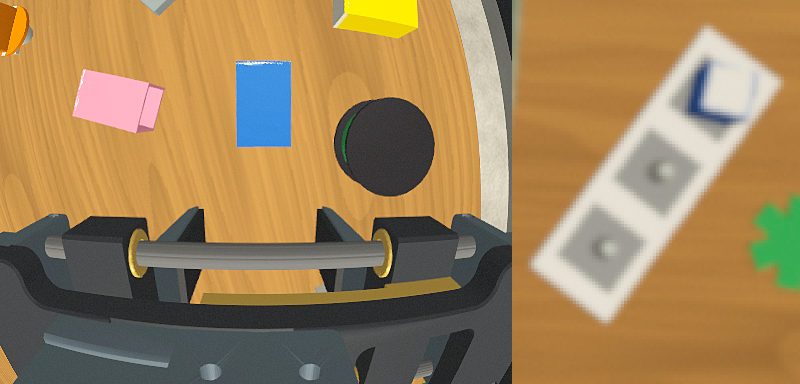

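The first pot is on the far peg, rim down at crop (725,90). The second blue pot is alone in the wrist view at (264,103), between the pink decoy at (117,100) and the spool at (384,147). I'll use the same corner grip.

```bash
python3 -m inch '[{"x":3.3,"y":0,"z":0,"yaw":-0.1,"gripper":0.6},{"x":3.3,"y":0,"z":0,"yaw":0,"gripper":0.6},{"x":3.3,"y":0.1,"z":0,"yaw":0,"gripper":0.6},{"x":3.3,"y":0,"z":0,"yaw":0,"gripper":0.6},{"x":0,"y":0,"z":3,"yaw":0,"gripper":0.6},{"x":0,"y":0,"z":3,"yaw":0,"gripper":0.6},{"x":0,"y":0,"z":3,"yaw":0,"gripper":0.6},{"x":0,"y":0,"z":2,"yaw":0,"gripper":0.6},{"x":0,"y":0,"z":0.2,"yaw":0,"gripper":0.6},{"x":0,"y":0,"z":0,"yaw":0,"gripper":0.6},{"x":0,"y":0,"z":0,"yaw":0,"gripper":0.6}]'; python3 - <<'E'
from h import *
delta(689.7,83.8,61,77.2)
f=grab("wrist","w11.png")
for b in blobs(f,*BLUE): print("blue",b.min(0),b.max(0),rect(unproj(f,b,50)))
E
```

```text
time_s: 16.12
ee_pos: [690.3, 84.1, 64.2]
ee_rot: [179.9, -0.0, 77.2]
force: [0.5, -0.5, 0.7]
gripper_width: 72.5
t 16.1 tcp [690.3  84.1  64.2] rot [179.9  -0.   77.2] w 72.5
tool x,y cm -0.05 -0.05 z 0.32 yaw units -0.01
blue [222 270] [301 293] (array([684.2,  55. ]), -12.9, array([49.5, 17.4]))
```

The view matches the first pot's grip to a pixel, so I'll repeat the same sequence.

```bash
python3 -m inch '[{"x":0,"y":0,"z":0.3,"yaw":0,"gripper":-1},{"x":0,"y":0,"z":0,"yaw":0,"gripper":-1},{"x":0,"y":0,"z":0,"yaw":0,"gripper":-1},{"x":0,"y":0,"z":0,"yaw":0,"gripper":-1},{"x":0,"y":0,"z":0,"yaw":0,"gripper":-1},{"x":0,"y":0,"z":0,"yaw":0,"gripper":-1}]' 3; python3 -m inch '[{"x":-0.1,"y":0,"z":-0.7,"yaw":0,"gripper":-1},{"x":-0.2,"y":0,"z":-0.7,"yaw":0,"gripper":-1},{"x":-0.3,"y":0,"z":-0.7,"yaw":0,"gripper":-1},{"x":-0.4,"y":0,"z":-0.7,"yaw":0,"gripper":-1},{"x":-0.4,"y":0,"z":-0.7,"yaw":0,"gripper":-1},{"x":0,"y":0,"z":0,"yaw":0,"gripper":-1},{"x":0,"y":0,"z":0,"yaw":0,"gripper":-1}]'; python3 -m inch '[{"x":-1.2,"y":0,"z":-0.35,"yaw":0,"gripper":-1},{"x":-1.2,"y":0,"z":-0.25,"yaw":0,"gripper":-1},{"x":-1.2,"y":0,"z":-0.1,"yaw":0,"gripper":-1},{"x":-1.2,"y":0,"z":0,"yaw":0,"gripper":-1},{"x":-1.2,"y":0,"z":0.2,"yaw":0,"gripper":-1},{"x":-1,"y":0,"z":0.35,"yaw":0,"gripper":-1},{"x":-1,"y":0,"z":0.5,"yaw":0,"gripper":-1},{"x":-0.8,"y":0,"z":0.4,"yaw":0,"gripper":-1},{"x":0,"y":0,"z":0,"yaw":0,"gripper":-1},{"x":0,"y":0,"z":0,"yaw":0,"gripper":-1}]'; python3 - <<'E'
from h import *
f=grab("wrist","w12.png")
for b in blobs(f,(0,0,180),(180,50,255),200): print("white",b.min(0),b.max(0),rect(unproj(f,b,80)))
E
```

```text
time_s: 16.67
ee_pos: [689.7, 85.2, 60.5]
ee_rot: [179.9, -0.0, 77.3]
force: [0.3, 0.2, 3.6]
gripper_width: 50.2
time_s: 17.25
ee_pos: [687.2, 71.5, 96.2]
ee_rot: [179.8, -0.1, 77.2]
force: [0.8, 1.9, 3.4]
gripper_width: 50.0
time_s: 18.08
ee_pos: [665.3, -14.7, 85.9]
ee_rot: [-179.8, 0.0, 77.2]
force: [-0.3, -1.3, -1.2]
gripper_width: 49.9
white [213 188] [306 242] (array([668.6,   2.1]), -12.7, array([50.9, 31.5]))
```

View pics/w12.png

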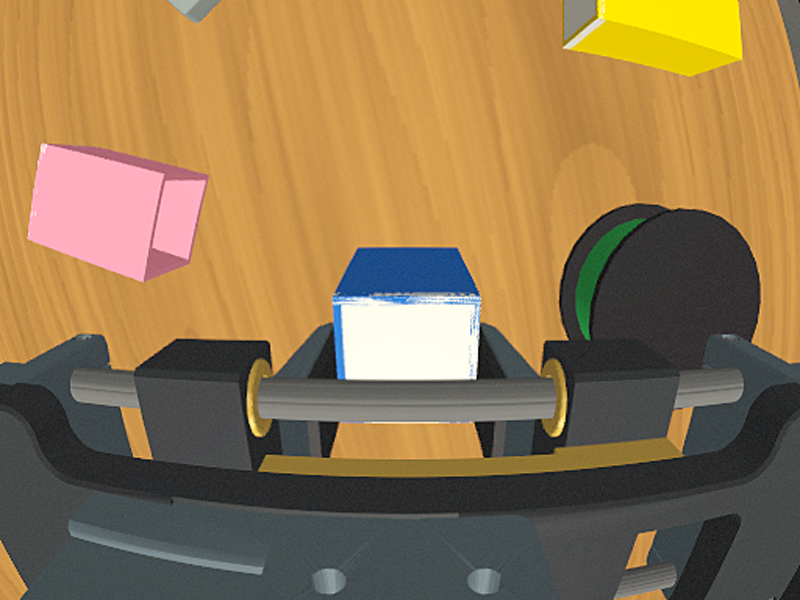

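The floor faces up at (407,340), as with the first pot. Release and measure.

```bash
python3 -m inch '[{"x":-0.2,"y":0,"z":0.05,"yaw":0,"gripper":-1},{"x":0,"y":0,"z":0,"yaw":0,"gripper":-1},{"x":0,"y":0,"z":0,"yaw":0,"gripper":0.2},{"x":0,"y":0,"z":0,"yaw":0,"gripper":0.4},{"x":0,"y":0,"z":0,"yaw":0,"gripper":0.4},{"x":0,"y":0,"z":-1.5,"yaw":0,"gripper":0.6},{"x":0,"y":0,"z":-2,"yaw":0,"gripper":0.6},{"x":-2,"y":0,"z":-2,"yaw":0,"gripper":0.6},{"x":-2,"y":0,"z":-1,"yaw":0,"gripper":0.6},{"x":0,"y":0,"z":0,"yaw":0,"gripper":0.6},{"x":0,"y":0,"z":0,"yaw":0,"gripper":0.6}]'; python3 - <<'E'
from h import *
f=grab("wrist")
for b in blobs(f,(0,0,180),(180,50,255),200): print("white",b.min(0),b.max(0),rect(unproj(f,b,80)))
for b in blobs(f,*BLUE,20): print("blue",b.min(0),b.max(0),rect(unproj(f,b,80)))
delta(668,-1,64,77.2)
E
```

```text
time_s: 19.05
ee_pos: [657.6, -55.8, 152.5]
ee_rot: [179.9, -0.0, 77.2]
force: [0.0, 0.8, 0.2]
gripper_width: 72.8
white [225 104] [292 170] (array([ 6.684e+02, -4.000e-01]), -13.0, array([50. , 49.9]))
white [462   0] [510 232] (array([893.9, -23.3]), -90.0, array([236.7,  31.5]))
blue [275 164] [291 170] (array([681.9, -26.2]), -17.4, array([12.2,  4.5]))
blue [289 117] [291 148] (array([692.3,  -2.2]), 77.7, array([23.2,  1.5]))
blue [225 107] [228 161] (array([646. ,   7.1]), 76.6, array([40.6,  2.3]))
t 19.1 tcp [657.2 -55.  151.6] rot [-180.    -0.    77.2] w 73.0
tool x,y cm 5.51 -0.15 z 8.76 yaw units 0.0
```

```bash
python3 -m inch '[{"x":2,"y":0,"z":0,"yaw":0,"gripper":0.6},{"x":2,"y":0,"z":1,"yaw":0,"gripper":0.6},{"x":1.55,"y":-0.1,"z":2,"yaw":0,"gripper":0.6},{"x":0,"y":0,"z":2.5,"yaw":0,"gripper":0.6},{"x":0,"y":0,"z":2,"yaw":0,"gripper":0.6},{"x":0,"y":0,"z":1.3,"yaw":0,"gripper":0.6},{"x":0,"y":0,"z":0,"yaw":0,"gripper":0.6},{"x":0,"y":0,"z":0,"yaw":0,"gripper":-1},{"x":0,"y":0,"z":0,"yaw":0,"gripper":-1},{"x":0,"y":0,"z":0,"yaw":0,"gripper":-1},{"x":0,"y":0,"z":0,"yaw":0,"gripper":-1},{"x":0,"y":0,"z":0,"yaw":0,"gripper":-1}]' 15;python3 -m inch '[{"x":0,"y":0,"z":0,"yaw":0,"gripper":-1},{"x":0,"y":0,"z":-2,"yaw":0,"gripper":-1},{"x":0,"y":0,"z":-2.5,"yaw":0,"gripper":-1},{"x":0,"y":0,"z":-2.5,"yaw":0,"gripper":-1},{"x":0,"y":0,"z":-2.5,"yaw":0,"gripper":-1},{"x":0,"y":0,"z":0,"yaw":0,"gripper":-1}]'; python3 -m inch '[{"x":-3.1,"y":-2.26,"z":0,"yaw":0,"gripper":-1},{"x":-3.1,"y":-2.26,"z":0,"yaw":0,"gripper":-1},{"x":-3.1,"y":-2.26,"z":0,"yaw":0,"gripper":-1},{"x":-3.1,"y":-2.26,"z":0,"yaw":0,"gripper":-1},{"x":-3.1,"y":-2.26,"z":0,"yaw":0,"gripper":-1},{"x":-3.1,"y":-2.26,"z":0,"yaw":0,"gripper":-1},{"x":-3.1,"y":-2.26,"z":0,"yaw":0,"gripper":-1},{"x":-3.1,"y":-2.26,"z":0,"yaw":0,"gripper":-1},{"x":-3.1,"y":-2.26,"z":0,"yaw":0,"gripper":-1},{"x":0,"y":0,"z":0,"yaw":0,"gripper":-1},{"x":0,"y":0,"z":0,"yaw":0,"gripper":-1}]';python3 -c "
from h import *
delta(408.2,-227.3,76,77.2)"
```

```text
time_s: 20.1
ee_pos: [669.4, -0.9, 65.0]
ee_rot: [179.9, -0.0, 77.2]
force: [1.2, 0.8, 2.4]
gripper_width: 50.0
time_s: 20.6
ee_pos: [671.6, -1.1, 164.6]
ee_rot: [179.4, -0.1, 77.2]
force: [1.3, 0.8, 0.3]
gripper_width: 49.5
time_s: 21.52
ee_pos: [407.0, -228.9, 158.2]
ee_rot: [-179.9, -0.0, 77.0]
force: [0.5, 0.7, -0.9]
gripper_width: 50.0
t 21.5 tcp [ 407.  -228.9  158.2] rot [-179.9   -0.    77. ] w 50.0
tool x,y cm 0.19 0.08 z 8.22 yaw units -0.04
```

```bash
python3 -m inch '[{"x":0.2,"y":0.1,"z":1.5,"yaw":0,"gripper":-1},{"x":0,"y":0,"z":1.5,"yaw":0,"gripper":-1},{"x":0,"y":0,"z":1.5,"yaw":0,"gripper":-1},{"x":0,"y":0,"z":1.5,"yaw":0,"gripper":-1},{"x":0,"y":0,"z":1,"yaw":0,"gripper":-1},{"x":0,"y":0,"z":0.6,"yaw":0,"gripper":-1},{"x":0,"y":0,"z":0.4,"yaw":0,"gripper":-1},{"x":0,"y":0,"z":0.15,"yaw":0,"gripper":-1},{"x":0,"y":0,"z":0,"yaw":0,"gripper":-1},{"x":0,"y":0,"z":0,"yaw":0,"gripper":-1}]'; python3 -m inch '[{"x":0,"y":0,"z":0,"yaw":0,"gripper":0.3},{"x":0,"y":0,"z":0,"yaw":0,"gripper":0.5},{"x":0,"y":0,"z":0,"yaw":0,"gripper":0.5},{"x":0,"y":0,"z":-1.5,"yaw":0,"gripper":0.5},{"x":0,"y":0,"z":-2.5,"yaw":0,"gripper":0.5},{"x":0,"y":0,"z":-3,"yaw":0,"gripper":0.5},{"x":0,"y":0,"z":-3,"yaw":0,"gripper":0.5},{"x":0,"y":0,"z":0,"yaw":0,"gripper":0.5}]'; python3 -m inch '[{"x":3.67,"y":-1.14,"z":0,"yaw":0,"gripper":0.5},{"x":3.67,"y":-1.14,"z":0,"yaw":0,"gripper":0.5},{"x":3.67,"y":-1.14,"z":0,"yaw":0,"gripper":0.5},{"x":3.67,"y":-1.14,"z":0,"yaw":0,"gripper":0.5},{"x":3.67,"y":-1.14,"z":0,"yaw":0,"gripper":0.5},{"x":3.67,"y":-1.14,"z":0,"yaw":0,"gripper":0.5},{"x":3.67,"y":-1.14,"z":0,"yaw":0,"gripper":0.5},{"x":3.67,"y":-1.14,"z":0,"yaw":0,"gripper":0.5},{"x":3.67,"y":-1.14,"z":0,"yaw":0,"gripper":0.5},{"x":3.67,"y":-1.14,"z":0,"yaw":0,"gripper":0.5},{"x":0,"y":0,"z":0,"yaw":0,"gripper":0.5},{"x":0,"y":0,"z":0,"yaw":0,"gripper":0.5}]'; python3 - <<'E'
from h import *
f=grab("wrist"); t=grab("top")
delta(396,234,67,61)
for b in blobs(f,*ORANGE): print(b.min(0),b.max(0),[rect(unproj(f,b,z)) for z in (40,78)])
cv2.imwrite("pics/c13.png",np.hstack([f["bgr"],cv2.resize(t["bgr"][165:285,290:380],(288,384),interpolation=3)]))
np.save("f13.npy",f,allow_pickle=True)
E
```

```text
time_s: 22.35
ee_pos: [410.8, -226.5, 77.7]
ee_rot: [179.9, 0.0, 77.3]
force: [-0.4, 0.2, -0.6]
gripper_width: 50.1
time_s: 23.02
ee_pos: [413.2, -228.3, 182.9]
ee_rot: [179.3, 0.2, 77.2]
force: [0.4, -0.4, 0.3]
gripper_width: 68.7
time_s: 24.02
ee_pos: [379.5, 158.2, 176.9]
ee_rot: [-180.0, 0.0, 77.5]
force: [-0.0, -0.5, -0.8]
gripper_width: 68.6
t 24.1 tcp [379.7 156.2 176.9] rot [-1.80e+02  1.00e-01  7.73e+01] w 68.0
tool x,y cm 7.95 -0.13 z 10.99 yaw units 3.25
[225  97] [240 117] [(array([372.8, 245.1]), -58.3, array([21.3, 12.8])), (array([375.6, 242.4]), -58.3, array([18.4, 11.1]))]
[225  74] [293 144] [(array([398.8, 231.4]), 38.4, array([67.4, 56.9])), (array([398.1, 230.6]), 38.4, array([58.5, 49.3]))]
```

View pics/c13.png

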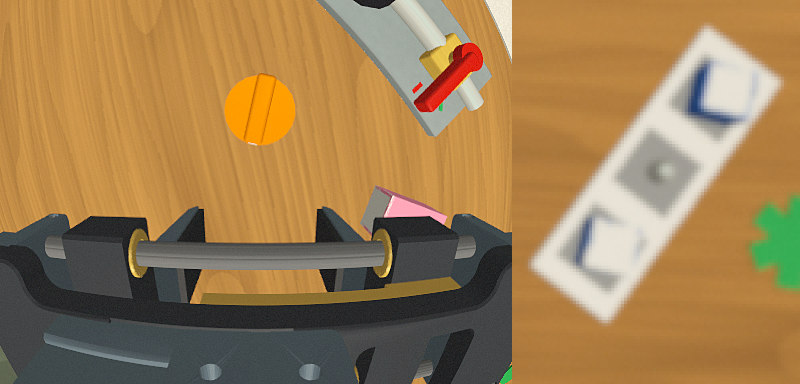

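Both pots stand on pegs, crop (725,90) and (605,245). The cap is at wrist (260,110) with its bar nearly vertical in the image. I'll fit the bar's edges and the air-unit outline numerically.

```bash
python3 - <<'E'
from h import *
f=np.load("f13.npy",allow_pickle=True).item()
m=cv2.inRange(f["hsv"],np.array((5,150,100)),np.array((20,255,255)))
cs,_=cv2.findContours(m,cv2.RETR_EXTERNAL,cv2.CHAIN_APPROX_NONE); c=max([c for c in cs if 180<c.mean((0,1))[0]<300 and c.mean((0,1))[1]<150],key=cv2.contourArea)
P=unproj(f,c.reshape(-1,2),37)[:,:2].astype(np.float32); print("flange circle",cv2.minEnclosingCircle(P),cv2.fitEllipse(P))
x,y,w,h=[220,68,82,82]
for n,g in (("S",f["hsv"][:,:,2]),("g",cv2.cvtColor(f["bgr"],cv2.COLOR_BGR2GRAY))):
    L=cv2.createLineSegmentDetector(0).detect(np.ascontiguousarray(cv2.resize(g[y:y+h,x:x+w],None,fx=4,fy=4,interpolation=3)))[0].reshape(-1,4)/4
    for l in L:
        if np.hypot(*(l[2:]-l[:2]))>25:
            q=l.reshape(2,2)+[x,y]
            for z in(40,78):
                p=unproj(f,q,z)[:,:2]; d=p[1]-p[0]; print(n,q.round().tolist(),z,p.round(1).tolist(),round(np.degrees(np.arctan2(d[1],d[0]))%180,1))
t=grab("top")
H=t["hsv"];m=cv2.inRange(H,np.array((80,10,90)),np.array((115,80,190)));m[:, :115]=0;m[:,215:]=0;m[:150]=0;m[225:]=0
m=cv2.morphologyEx(m,cv2.MORPH_CLOSE,np.ones((15,15),np.uint8))
cs,_=cv2.findContours(m,cv2.RETR_EXTERNAL,cv2.CHAIN_APPROX_NONE);c=max(cs,key=cv2.contourArea)
print("plate",rect(unproj(t,c.reshape(-1,2),20)),c.min((0,1)),c.max((0,1)))
m=cv2.inRange(H,np.array((22,140,120)),np.array((32,255,255)));cs,_=cv2.findContours(m,cv2.RETR_EXTERNAL,cv2.CHAIN_APPROX_NONE)
for c in cs:
    if cv2.contourArea(c)>3: q=c.reshape(-1,2).mean(0); print("yellow",q,unproj(t,q,66).round(1))
m=cv2.inRange(H,np.array((0,0,0)),np.array((180,255,60)));m[:, :115]=0;m[:,170:]=0;m[:150]=0;m[225:]=0
cs,_=cv2.findContours(m,cv2.RETR_EXTERNAL,cv2.CHAIN_APPROX_NONE)
for c in cs:
    if cv2.contourArea(c)>40: print("black",cv2.minEnclosingCircle(unproj(t,c.reshape(-1,2),66)[:,:2].astype(np.float32)))
E
```

```text
flange circle ((384.90289306640625, 242.21603393554688), 391.3021545410156) ((348.46435546875, 255.67173767089844), (299.29888916015625, 835.5712280273438), 75.91349029541016)Traceback (most recent call last):
  File "<stdin>", line 17, in <module>
ValueError: max() iterable argument is empty
```

```bash
python3 - <<'E'
from h import *
f=np.load("f13.npy",allow_pickle=True).item(); t=grab("top"); np.save("t13.npy",t,allow_pickle=True)
for r in (90,110,130): print(r,[f["hsv"][r,c].tolist() for c in range(222,300,4)])
print("plate",[t["hsv"][r,c].tolist() for r,c in((195,127),(170,190),(210,140),(175,182))],"black",t["hsv"][193,128+4].tolist(),"yel",t["hsv"][190,148].tolist())
b=cv2.resize(t["bgr"][150:226,115:215],(800,608),interpolation=3)[:600]; cv2.imwrite("pics/air.png",b)
E
```

```text
90 [[17, 162, 203], [17, 163, 195], [16, 181, 220], [19, 255, 254], [18, 255, 254], [19, 255, 255], [19, 255, 255], [18, 255, 254], [17, 255, 209], [19, 255, 254], [19, 255, 253], [19, 255, 254], [19, 255, 255], [19, 255, 255], [19, 255, 255], [19, 255, 255], [19, 255, 255], [16, 151, 189], [17, 166, 201], [17, 164, 198]]
110 [[17, 157, 196], [19, 255, 255], [19, 255, 254], [19, 255, 255], [18, 255, 254], [18, 255, 253], [19, 255, 254], [16, 255, 189], [19, 255, 252], [19, 255, 253], [19, 255, 254], [18, 255, 250], [19, 255, 255], [19, 255, 255], [19, 255, 255], [18, 255, 255], [19, 255, 254], [19, 255, 254], [19, 255, 255], [17, 161, 207]]
130 [[17, 159, 194], [18, 168, 187], [16, 149, 207], [18, 255, 253], [18, 255, 253], [19, 255, 253], [17, 255, 212], [19, 255, 254], [19, 255, 253], [18, 255, 255], [18, 255, 245], [18, 255, 255], [18, 255, 254], [18, 255, 254], [19, 255, 254], [18, 255, 254], [18, 255, 255], [17, 159, 192], [17, 162, 202], [17, 159, 189]]
plate [[60, 10, 123], [41, 18, 201], [64, 13, 153], [23, 132, 213]] black [15, 19, 55] yel [26, 255, 216]
```

View pics/air.png

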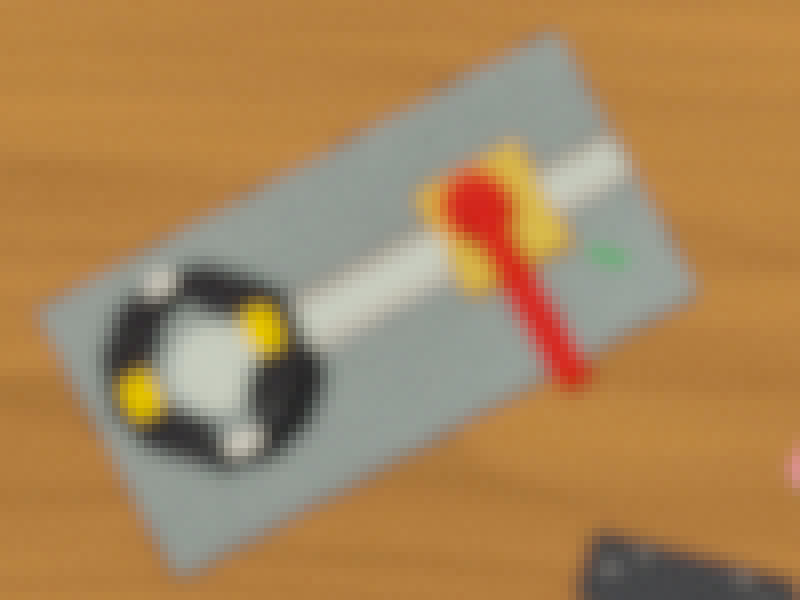

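The air-unit view shows catches at (265,325) and (140,395), white slot marks at (160,285) and (243,440), the pivot at (478,205), and the lever pointing at the red mark, closed. Now the numbers.

```bash
python3 - <<'E'
from h import *
f=np.load("f13.npy",allow_pickle=True).item(); t=np.load("t13.npy",allow_pickle=True).item()
def big(m):
    cs,_=cv2.findContours(m,cv2.RETR_EXTERNAL,cv2.CHAIN_APPROX_NONE); return max(cs,key=cv2.contourArea).reshape(-1,2)
m=cv2.inRange(f["hsv"],np.array((10,225,120)),np.array((22,255,255)));m[:,:200]=0;m[:,320:]=0;m[:60]=0;m[160:]=0
c=big(m);P=unproj(f,c,39)[:,:2].astype(np.float32);print("flange",cv2.minEnclosingCircle(P),cv2.fitEllipse(P))
d=cv2.inRange(f["hsv"],np.array((5,200,100)),np.array((18,255,238)));d=cv2.bitwise_and(d,cv2.erode(m,np.ones((7,7),np.uint8)))
ys,xs=np.nonzero(d);print(len(xs));
l=cv2.fitLine(np.c_[xs,ys].astype(np.float32),cv2.DIST_HUBER,0,.01,.01).ravel();print(l,xs.min(),xs.max(),ys.min(),ys.max())
q=[l[2:]-l[:2]*25*s for s in(-1,1)];p=unproj(f,q,70)[:,:2];e=p[1]-p[0];print("bar",p.round(1),np.degrees(np.arctan2(e[1],e[0]))%180)
for r in (85,95,105,115,125,135): print(r,[ (xx) for xx in xs[ys==r]])
H=t["hsv"];R=np.s_[150:226,115:215]
m=np.zeros(H.shape[:2],np.uint8);m[R]=cv2.inRange(H[R],np.array((0,0,80)),np.array((180,75,255)))
m=cv2.morphologyEx(m,cv2.MORPH_CLOSE,np.ones((11,11),np.uint8));c=big(m);print("plate",rect(unproj(t,c,20)),c.min(0),c.max(0))
m[:]=0;m[R]=cv2.inRange(H[R],np.array((24,200,150)),np.array((32,255,255)));m[:,155:]=0
n,_,_,C=cv2.connectedComponentsWithStats(m);Y=unproj(t,C[1:],66);print("yellow",C[1:],Y.round(1),Y.mean(0))
m[:]=0;m[R]=cv2.inRange(H[R],np.array((0,200,120)),np.array((6,255,255)))+cv2.inRange(H[R],np.array((174,200,120)),np.array((180,255,255)))
c=big(m);P=unproj(t,c,88);print("lever",rect(P))
# model check
for a,o in ((28.4,None),):pass
E
```

```text
flange ((396.0459289550781, 236.8329620361328), 34.709537506103516) ((395.827392578125, 236.16123962402344), (66.13838195800781, 67.12422943115234), 154.0991973876953)
243
[ 2.1908692e-01 -9.7570533e-01  2.5196451e+02  1.0741830e+02] 244 275 79 140
bar [[398.7 257.5]
 [380.5 218.4]] 64.99877435085462
85 [np.int64(255), np.int64(256), np.int64(257), np.int64(273), np.int64(274)]
95 [np.int64(253), np.int64(254), np.int64(255), np.int64(272)]
105 [np.int64(251), np.int64(252), np.int64(269), np.int64(270)]
115 [np.int64(248), np.int64(249), np.int64(250), np.int64(267), np.int64(268)]
125 [np.int64(246), np.int64(247), np.int64(248), np.int64(265)]
135 [np.int64(244), np.int64(245), np.int64(246), np.int64(262), np.int64(263)]
plate (array([581.2, 309.2]), -59.5, array([249.8, 131.6])) [120 154] [201 221]
yellow [[147.625  190.0625]
 [131.6875 199.0625]] [[565.7 341.1  66. ]
 [534.8 391.7  66. ]] [550.26403827 366.41179568  66.        ]
lever (array([584.3, 230.9]), 35.6, array([93.2, 19.7]))
```

The bar is at 65° with its centre at (396,236.5). The socket is at (549.5,366) and the air unit's yaw is about 31°. The cap has to enter at tool yaw 211°, because of the wrist range. Grasping the cap now.

```bash
python3 -m inch '[{"x":0,"y":0,"z":0,"yaw":1,"gripper":0.5},{"x":0,"y":0,"z":0,"yaw":1,"gripper":0.5},{"x":0,"y":0,"z":0,"yaw":0.46,"gripper":0.5},{"x":2.65,"y":-0.64,"z":0,"yaw":0,"gripper":0.5},{"x":2.65,"y":-0.64,"z":0,"yaw":0,"gripper":0.5},{"x":2.65,"y":-0.64,"z":0,"yaw":0,"gripper":0.3},{"x":0,"y":0,"z":2.5,"yaw":0,"gripper":0.3},{"x":0,"y":0,"z":2.5,"yaw":0,"gripper":0.3},{"x":0,"y":0,"z":2.5,"yaw":0,"gripper":0.3},{"x":0,"y":0,"z":2,"yaw":0,"gripper":0.3},{"x":0,"y":0,"z":0,"yaw":0,"gripper":0.3},{"x":0,"y":0,"z":0,"yaw":0,"gripper":0.3}]'; python3 - <<'E'
from h import *
delta(396,236.5,67,65)
f=grab("wrist")
m=cv2.inRange(f["hsv"],np.array((10,225,120)),np.array((22,255,255)))
for r in range(200,310,8):
    c=np.nonzero(m[r,180:340])[0]; print(r,(c.min()+180,c.max()+180,len(c)) if len(c) else None)
print(proj(f,[[396,236.5,78]]))
E
```

```text
time_s: 25.22
ee_pos: [396.3, 235.5, 81.8]
ee_rot: [-179.9, 0.1, 64.8]
force: [-0.1, -0.2, 0.3]
gripper_width: 59.6
t 25.2 tcp [396.3 235.5  81.8] rot [-1.799e+02  1.000e-01  6.480e+01] w 59.6
tool x,y cm 0.08 -0.07 z 1.48 yaw units -0.04
200 (np.int64(217), np.int64(303), 87)
208 (np.int64(213), np.int64(307), 95)
216 (np.int64(212), np.int64(308), 97)
224 (np.int64(212), np.int64(308), 97)
232 (np.int64(213), np.int64(308), 96)
240 (np.int64(216), np.int64(304), 89)
248 None
256 None
264 None
272 (np.int64(248), np.int64(273), 26)
280 (np.int64(248), np.int64(273), 26)
288 (np.int64(250), np.int64(271), 22)
296 None
304 None
[[259.73325087 244.41192564]]
```

```bash
python3 -m inch '[{"x":0.1,"y":0,"z":0.8,"yaw":0,"gripper":0.3},{"x":0,"y":0,"z":0.65,"yaw":0,"gripper":0.3},{"x":0,"y":0,"z":0,"yaw":0,"gripper":-1},{"x":0,"y":0,"z":0,"yaw":0,"gripper":-1},{"x":0,"y":0,"z":0,"yaw":0,"gripper":-1},{"x":0,"y":0,"z":0,"yaw":0,"gripper":-1},{"x":0,"y":0,"z":0,"yaw":0,"gripper":-1},{"x":0,"y":0,"z":0,"yaw":0,"gripper":-1},{"x":0,"y":0,"z":0,"yaw":0,"gripper":-1},{"x":0,"y":0,"z":0,"yaw":0,"gripper":-1}]' 40; python3 -m inch '[{"x":0,"y":0,"z":-2,"yaw":0,"gripper":-1},{"x":0,"y":0,"z":-3,"yaw":0,"gripper":-1},{"x":0,"y":0,"z":-3,"yaw":0,"gripper":-1},{"x":0,"y":0,"z":-2,"yaw":0,"gripper":-1},{"x":0,"y":0,"z":-1,"yaw":0,"gripper":-1},{"x":0,"y":0,"z":0,"yaw":0,"gripper":-1},{"x":0,"y":0,"z":0,"yaw":0,"gripper":-1}]'; python3 -c "
from h import *
delta(549.5,366,178,31)"
```

```text
time_s: 26.1
ee_pos: [396.7, 237.8, 67.8]
ee_rot: [180.0, -0.0, 65.0]
force: [-0.5, -0.0, 0.3]
gripper_width: 16.1
time_s: 26.68
ee_pos: [396.5, 237.7, 177.7]
ee_rot: [180.0, -0.0, 64.9]
force: [0.5, -0.7, -1.0]
gripper_width: 15.8
t 26.7 tcp [396.5 237.7 177.7] rot [180.   -0.   64.9] w 15.8
tool x,y cm 18.1 8.42 z -0.03 yaw units 6.79
```

```bash
python3 -m inch '[{"x":1.7,"y":2.1,"z":-0.5,"yaw":0,"gripper":-1},{"x":1.7,"y":2.1,"z":-0.5,"yaw":0,"gripper":-1},{"x":1.7,"y":2.1,"z":0,"yaw":0,"gripper":-1},{"x":1.7,"y":2.1,"z":0,"yaw":0,"gripper":-1},{"x":0,"y":0,"z":0,"yaw":0,"gripper":-1},{"x":0,"y":0,"z":0,"yaw":0,"gripper":-1},{"x":0,"y":0,"z":0,"yaw":0,"gripper":-1}]'; python3 - <<'E'
from h import *
f=grab("wrist"); np.save("f14.npy",f,allow_pickle=True); delta(549.5,366,178,31)
cv2.imwrite("pics/w14.png",f["bgr"])
a=np.radians(31); 
print("exp",proj(f,[[549.5,366,66],[549.5-26*np.sin(a),366+26*np.cos(a),66],[549.5+26*np.sin(a),366-26*np.cos(a),66]]))
m=cv2.inRange(f["hsv"],np.array((23,180,120)),np.array((34,255,255)))
n,_,S,C=cv2.connectedComponentsWithStats(m)
for i in range(1,n):
    if S[i,4]>25: print("y",S[i],C[i].round(1),unproj(f,C[i],66).round(1))
m=cv2.inRange(f["hsv"],np.array((0,0,0)),np.array((180,255,75)));m[200:]=0
n,L,S,C=cv2.connectedComponentsWithStats(m)
for i in range(1,n):
    if S[i,4]>200:
        P=unproj(f,np.argwhere(L==i)[:,::-1],66)[:,:2].astype(np.float32);print("k",S[i],cv2.minEnclosingCircle(P))
m=cv2.inRange(f["hsv"],np.array((0,0,190)),np.array((180,40,255)));m[200:]=0
n,L,S,C=cv2.connectedComponentsWithStats(m)
for i in range(1,n):
    if S[i,4]>15: print("w",S[i],C[i].round(1),unproj(f,C[i],66).round(1))
E
```

```text
time_s: 27.27
ee_pos: [500.2, 263.1, 185.9]
ee_rot: [-179.8, 0.2, 64.9]
force: [-0.6, 0.3, -0.5]
gripper_width: 15.6
t 27.3 tcp [500.1 263.2 186.4] rot [-179.9    0.2   65. ] w 15.9
tool x,y cm 11.41 0.13 z 0.84 yaw units 6.79
exp [[262.40322075  70.21133661]
 [238.28854372  54.97318758]
 [286.56587157  86.24312379]]
y [464  12  26  27 351] [476.5  25.1] [[797.5 337.1  66. ]]
y [225  42  23  22 278] [235.8  51.9] [[535.3 392.   66. ]]
y [276  74  22  23 279] [286.9  85.2] [[563.6 344.4  66. ]]
y [481 158  31  49 471] [503.6 176.5] [[772.  160.5  66. ]]
k [ 216   26   92   89 3396] ((548.9356689453125, 368.04296875), 41.686614990234375)
w [ 382    0  130  129 7821] [456.5  50.9] [[751.3 316.9  66. ]]
w [278  30  15  12  88] [284.7  35.5] [[581.8 387.8  66. ]]
w [ 242   54   39   37 1102] [261.1  71.8] [[547.8 365.2  66. ]]
w [ 289   92   65   51 1096] [321.9 117.7] [[580.5 304.8  66. ]]
w [231  96  14  13  90] [237.5 101.8] [[517.2 349.3  66. ]]
w [380 163  29  25 341] [395.  175.4] [[628.1 224.8  66. ]]
w [254 183  13   7  77] [259.6 186.4] [[502.2 270.6  66. ]]
```

Wrist view puts the socket at (549.6,368) with yaw 30.8°, two estimates agreeing within 0.5 mm. I'll check the cap's offset in the grip, then turn to 210.8°.

```bash
python3 -m inch '[{"x":0,"y":0,"z":0,"yaw":-1,"gripper":-1},{"x":0,"y":0,"z":0,"yaw":-1,"gripper":-1},{"x":0,"y":0,"z":0,"yaw":-1,"gripper":-1},{"x":0,"y":0,"z":0,"yaw":-1,"gripper":-1},{"x":0,"y":0,"z":0,"yaw":-1,"gripper":-1},{"x":0,"y":0,"z":0,"yaw":-1,"gripper":-1},{"x":0,"y":0,"z":0,"yaw":-1,"gripper":-1},{"x":0,"y":0,"z":0,"yaw":-1,"gripper":-1},{"x":0,"y":0,"z":0,"yaw":-1,"gripper":-1},{"x":0,"y":0,"z":0,"yaw":-1,"gripper":-1},{"x":0,"y":0,"z":0,"yaw":-1,"gripper":-1},{"x":0,"y":0,"z":0,"yaw":-1,"gripper":-1}]'; python3 -m inch '[{"x":0,"y":0,"z":0,"yaw":-1,"gripper":-1},{"x":0,"y":0,"z":0,"yaw":-1,"gripper":-1},{"x":0,"y":0,"z":0,"yaw":-1,"gripper":-1},{"x":0,"y":0,"z":0,"yaw":-1,"gripper":-1},{"x":0,"y":0,"z":0,"yaw":-1,"gripper":-1},{"x":0,"y":0,"z":0,"yaw":-1,"gripper":-1},{"x":0,"y":0,"z":0,"yaw":-1,"gripper":-1},{"x":0,"y":0,"z":0,"yaw":-1,"gripper":-1},{"x":0,"y":0,"z":0,"yaw":-1,"gripper":-1},{"x":0,"y":0,"z":0,"yaw":-1,"gripper":-1},{"x":0,"y":0,"z":0,"yaw":-1,"gripper":-1},{"x":0,"y":0,"z":0,"yaw":-1,"gripper":-1}]';  python3 -m inch '[{"x":0,"y":0,"z":0,"yaw":-1,"gripper":-1},{"x":0,"y":0,"z":0,"yaw":-1,"gripper":-1},{"x":0,"y":0,"z":0,"yaw":-1,"gripper":-1},{"x":0,"y":0,"z":0,"yaw":-1,"gripper":-1},{"x":0,"y":0,"z":0,"yaw":-1,"gripper":-1},{"x":0,"y":0,"z":0,"yaw":-0.15,"gripper":-1},{"x":0,"y":0,"z":0,"yaw":0,"gripper":-1},{"x":0,"y":0,"z":0,"yaw":0,"gripper":-1}]'; python3 - <<'E'
from h import *
from scipy.optimize import least_squares
delta(549.6,368,150,30.8)
for f in (np.load("f14.npy",allow_pickle=True).item(),grab("wrist")):
    m=cv2.inRange(f["hsv"],np.array((10,225,90)),np.array((22,255,255)));m[:150]=0;m[:,:190]=0;m[:,330:]=0;m[238:]=0
    cs,_=cv2.findContours(m,cv2.RETR_EXTERNAL,cv2.CHAIN_APPROX_NONE);c=max(cs,key=cv2.contourArea).reshape(-1,2)
    up=np.array([[x,c[c[:,0]==x,1].min()] for x in range(c[:,0].min()+3,c[:,0].max()-2)])
    s=telemetry.state()["ee_pos"] if f["t"] is not None else 0
    z=186.2-67.8+40
    P=unproj(f,up,z)[:,:2]; r=least_squares(lambda q:np.hypot(*(P-q).T)-34,P.mean(0)-[0,0],loss="soft_l1"); print(c.min(0),c.max(0),"flange centre",r.x.round(1),r.cost.round(2),"mean",P.mean(0).round(1))
E
```

```text
time_s: 28.32
ee_pos: [500.2, 263.4, 187.6]
ee_rot: [-179.9, -0.0, 125.2]
force: [-0.4, 0.1, -1.5]
gripper_width: 15.8
time_s: 29.32
ee_pos: [500.2, 263.4, 187.6]
ee_rot: [-180.0, -0.1, -174.8]
force: [-1.0, 0.2, -0.9]
gripper_width: 15.5
time_s: 29.98
ee_pos: [500.9, 263.7, 187.7]
ee_rot: [-180.0, -0.0, -149.4]
force: [-0.5, -0.2, -2.1]
gripper_width: 15.7
t 30.0 tcp [500.9 263.7 187.7] rot [-180.    -0.  -149.4] w 15.7
tool x,y cm -9.5 6.5 z 3.77 yaw units -0.04
[210 181] [309 237] flange centre [498.5 261.3] 13.69 mean [510.6 287.7]
[210 181] [309 237] flange centre [503.1 265.9] 8.47 mean [478.3 251. ]
```

```bash
python3 -m inch '[{"x":-2.33,"y":1.63,"z":0,"yaw":0,"gripper":-1},{"x":-2.33,"y":1.63,"z":0,"yaw":0,"gripper":-1},{"x":-2.33,"y":1.63,"z":0,"yaw":0,"gripper":-1},{"x":-2.33,"y":1.63,"z":0,"yaw":-0.04,"gripper":-1},{"x":0,"y":0,"z":2,"yaw":0,"gripper":-1},{"x":0,"y":0,"z":1.5,"yaw":0,"gripper":-1},{"x":0,"y":0,"z":1.1,"yaw":0,"gripper":-1},{"x":0,"y":0,"z":0,"yaw":0,"gripper":-1},{"x":0,"y":0,"z":0,"yaw":0,"gripper":-1},{"x":0,"y":0,"z":0,"yaw":0,"gripper":-1}]'; python3 -c "
from h import *
delta(547.9,367,138,30.8)
f=grab('wrist','w15.png')
print(telemetry.state()['qpos'].round(1))"
```

```text
time_s: 30.87
ee_pos: [548.9, 367.5, 142.7]
ee_rot: [-180.0, 0.1, -149.1]
force: [1.2, 0.3, -0.7]
gripper_width: 15.7
t 30.9 tcp [548.9 367.5 142.7] rot [-1.800e+02  1.000e-01 -1.491e+02] w 15.7
tool x,y cm 0.11 0.01 z 0.47 yaw units 0.01
[ 32.8  29.6  85.3  -0.   65.  -88.1]
```

Aligned. Lowering slowly into the slots and watching the force.

```bash
python3 -m inch '[{"x":0.1,"y":0,"z":0.6,"yaw":0,"gripper":-1},{"x":0,"y":0,"z":0.6,"yaw":0,"gripper":-1},{"x":0,"y":0,"z":0.5,"yaw":0,"gripper":-1},{"x":0,"y":0,"z":0,"yaw":0,"gripper":-1},{"x":0,"y":0,"z":0,"yaw":0,"gripper":-1}]'; python3 -m inch '[{"x":0,"y":0,"z":0.3,"yaw":0,"gripper":-1},{"x":0,"y":0,"z":0.3,"yaw":0,"gripper":-1},{"x":0,"y":0,"z":0.3,"yaw":0,"gripper":-1},{"x":0,"y":0,"z":0,"yaw":0,"gripper":-1},{"x":0,"y":0,"z":0,"yaw":0,"gripper":-1}]'; python3 -c "
from h import *
delta(547.9,367,112,30.8)"
```

```text
time_s: 31.33
ee_pos: [547.3, 366.7, 124.1]
ee_rot: [-180.0, -0.1, -149.1]
force: [-0.0, -0.2, -0.4]
gripper_width: 15.6
time_s: 31.75
ee_pos: [547.5, 366.8, 115.4]
ee_rot: [-180.0, -0.0, -149.1]
force: [-0.1, 0.2, -0.5]
gripper_width: 15.9
t 31.8 tcp [547.5 366.8 115.4] rot [-180.    -0.  -149.1] w 15.9
tool x,y cm -0.05 -0.01 z 0.34 yaw units 0.02
```

```bash
python3 -m inch '[{"x":0,"y":0,"z":0.4,"yaw":0,"gripper":-1},{"x":0,"y":0,"z":0.4,"yaw":0,"gripper":-1},{"x":0,"y":0,"z":0,"yaw":0,"gripper":-1}]'; python3 -m inch '[{"x":0,"y":0,"z":0.4,"yaw":0,"gripper":-1},{"x":0,"y":0,"z":0.3,"yaw":0,"gripper":-1},{"x":0,"y":0,"z":0,"yaw":0,"gripper":-1},{"x":0,"y":0,"z":0,"yaw":0,"gripper":-1}]'; python3 -c "
from h import *
delta(547.9,367,100.3,30.8)"
```

```text
time_s: 32.0
ee_pos: [548.1, 367.2, 107.9]
ee_rot: [-180.0, 0.1, -149.1]
force: [-0.5, 0.8, 4.5]
gripper_width: 15.6
time_s: 32.33
ee_pos: [548.1, 367.3, 102.2]
ee_rot: [-180.0, 0.1, -149.1]
force: [-0.9, -1.2, 7.0]
gripper_width: 15.7
t 32.3 tcp [548.1 367.3 102.2] rot [-1.800e+02  1.000e-01 -1.491e+02] w 15.7
tool x,y cm 0.04 -0.01 z 0.19 yaw units 0.02
```

```bash
python3 -m inch '[{"x":0,"y":0,"z":0.12,"yaw":0,"gripper":-1},{"x":0,"y":0,"z":0,"yaw":0.5,"gripper":-1},{"x":0,"y":0,"z":0,"yaw":1,"gripper":-1},{"x":0,"y":0,"z":0,"yaw":1,"gripper":-1},{"x":0,"y":0,"z":0,"yaw":1,"gripper":-1},{"x":0,"y":0,"z":0,"yaw":0,"gripper":-1}]'; python3 -m inch '[{"x":0,"y":0,"z":0,"yaw":1,"gripper":-1},{"x":0,"y":0,"z":0,"yaw":1,"gripper":-1},{"x":0,"y":0,"z":0,"yaw":1,"gripper":-1},{"x":0,"y":0.07,"z":0,"yaw":1,"gripper":-1},{"x":0,"y":0,"z":0,"yaw":1,"gripper":-1},{"x":0,"y":0.07,"z":0,"yaw":1,"gripper":-1},{"x":0,"y":0,"z":0,"yaw":1,"gripper":-1},{"x":0,"y":0,"z":0,"yaw":0,"gripper":-1}]'; python3 -c "
from h import *
delta(547.9,367,100.3,120.8);print(telemetry.state()['torque'])"
```

```text
time_s: 32.83
ee_pos: [548.6, 367.6, 101.5]
ee_rot: [179.9, 0.2, -166.8]
force: [0.8, 0.3, 7.7]
gripper_width: 15.8
time_s: 33.5
ee_pos: [548.9, 368.9, 101.5]
ee_rot: [179.8, 0.2, 158.2]
force: [0.1, -0.4, 6.9]
gripper_width: 15.9
t 33.5 tcp [548.9 368.9 101.5] rot [179.8   0.2 158.2] w 15.9
tool x,y cm 0.03 -0.21 z 0.12 yaw units 7.49
[-0.00368287 -0.13600826 -0.0689952 ]
```

```bash
python3 -m inch '[{"x":0,"y":0,"z":0,"yaw":1,"gripper":-1},{"x":0,"y":0,"z":0,"yaw":1,"gripper":-1},{"x":0,"y":0,"z":0,"yaw":1,"gripper":-1},{"x":0,"y":0,"z":0,"yaw":1,"gripper":-1},{"x":0,"y":0,"z":0,"yaw":1,"gripper":-1},{"x":0,"y":0,"z":0,"yaw":1,"gripper":-1},{"x":0,"y":0,"z":0,"yaw":1,"gripper":-1},{"x":0,"y":0,"z":0,"yaw":0.5,"gripper":-1},{"x":0,"y":0,"z":0,"yaw":0,"gripper":-1},{"x":0,"y":0,"z":0,"yaw":0,"gripper":-1}]'; python3 -c "
from h import *
delta(547.9,367,100.3,120.8);print(telemetry.state()['torque'])"; python3 -m inch '[{"x":0,"y":0,"z":-0.2,"yaw":0,"gripper":-1},{"x":0,"y":0,"z":-0.2,"yaw":0,"gripper":-1},{"x":0,"y":0,"z":-0.1,"yaw":0,"gripper":-1},{"x":0,"y":0,"z":0,"yaw":0,"gripper":-1},{"x":0,"y":0,"z":0,"yaw":0,"gripper":-1}]'; python3 -c "
from h import *
delta(547.9,367,106.8,120.8);print(telemetry.state()['torque'])"
```

```text
time_s: 34.33
ee_pos: [549.2, 369.0, 101.6]
ee_rot: [179.7, 0.0, 120.9]
force: [0.4, -0.4, 7.4]
gripper_width: 15.9
t 34.3 tcp [549.2 369.  101.6] rot [179.7   0.  120.9] w 15.9
tool x,y cm -0.1 -0.21 z 0.13 yaw units 0.02
[-0.00175065 -0.19699889 -0.01925132]
time_s: 34.75
ee_pos: [549.1, 369.0, 106.1]
ee_rot: [179.7, 0.0, 120.9]
force: [2.5, 0.3, 4.7]
gripper_width: 15.9
t 34.8 tcp [549.1 369.  106.1] rot [179.7   0.  120.9] w 15.9
tool x,y cm -0.11 -0.2 z -0.07 yaw units 0.02
[ 0.07633112 -0.44027831  0.02102581]
```

The force and height match the catches (foot about 27.7 mm below the rim). Release, back off, and check the cap.

```bash
python3 -m inch '[{"x":0,"y":0,"z":0,"yaw":0,"gripper":-0.3},{"x":0,"y":0,"z":0,"yaw":0,"gripper":0},{"x":0,"y":0,"z":0,"yaw":0,"gripper":0},{"x":0,"y":0,"z":0,"yaw":0,"gripper":0},{"x":0,"y":0,"z":-2,"yaw":0,"gripper":0},{"x":0,"y":0,"z":-3,"yaw":0,"gripper":0},{"x":0,"y":0,"z":-3,"yaw":0,"gripper":0},{"x":-2.5,"y":0,"z":0,"yaw":0,"gripper":0},{"x":-2.5,"y":0,"z":0,"yaw":0,"gripper":0},{"x":-2,"y":0,"z":0,"yaw":0,"gripper":0},{"x":0,"y":0,"z":0,"yaw":0,"gripper":0},{"x":0,"y":0,"z":0,"yaw":0,"gripper":0}]'; python3 - <<'E'
from h import *
delta(549.5,368,106.8,120.8)
f=grab("wrist"); np.save("f16.npy",f,allow_pickle=True); s=grab("scene"); np.save("s16.npy",s,allow_pickle=True)
m=cv2.inRange(f["hsv"],np.array((10,225,90)),np.array((22,255,255)));m[200:]=0
cs,_=cv2.findContours(m,cv2.RETR_EXTERNAL,cv2.CHAIN_APPROX_NONE);c=max(cs,key=cv2.contourArea).reshape(-1,2)
for z in (72,79,84): P=unproj(f,c,z)[:,:2].astype(np.float32);print(z,cv2.minEnclosingCircle(P))
d=cv2.bitwise_and(cv2.inRange(f["hsv"],np.array((5,200,90)),np.array((18,255,238))),cv2.erode(m,np.ones((7,7),np.uint8)))
ys,xs=np.nonzero(d);l=cv2.fitLine(np.c_[xs,ys].astype(np.float32),cv2.DIST_HUBER,0,.01,.01).ravel()
p=unproj(f,[l[2:]-l[:2]*25,l[2:]+l[:2]*25],110)[:,:2];e=p[1]-p[0];print("bar",len(xs),np.degrees(np.arctan2(e[1],e[0]))%180)
# pivot / lever
m=cv2.inRange(f["hsv"],np.array((0,180,90)),np.array((6,255,255)))+cv2.inRange(f["hsv"],np.array((174,180,90)),np.array((180,255,255)))
n,L,S,C=cv2.connectedComponentsWithStats(m)
for i in range(1,n):
    if S[i,4]>60: print("red",S[i],rect(unproj(f,np.argwhere(L==i)[:,::-1],88)))
a=cv2.resize(s["bgr"][120:210,285:375],(384,384),interpolation=3); cv2.imwrite("pics/c16.png",np.hstack([f["bgr"][:, :416],a]))
E
```

```text
time_s: 35.75
ee_pos: [583.8, 307.4, 184.0]
ee_rot: [-179.9, -0.0, 120.8]
force: [0.6, -0.1, 0.3]
gripper_width: 45.5
t 35.8 tcp [583.8 307.4 184. ] rot [-179.9   -0.   120.8] w 45.5
tool x,y cm 6.96 0.16 z 7.72 yaw units -0.0
72 ((550.7326049804688, 367.2622375488281), 35.67040252685547)
79 ((550.6781005859375, 367.2376403808594), 34.71426010131836)
84 ((550.6392822265625, 367.2201232910156), 34.03133010864258)
bar 281 120.81014775751949
red [250 270  23   4  72] (array([619.2, 250.2]), 30.8, array([20.5,  3.2]))
red [421 276  18  15 171] (array([788.3, 321.4]), 14.9, array([28.7, 15. ]))
```

View pics/c16.png

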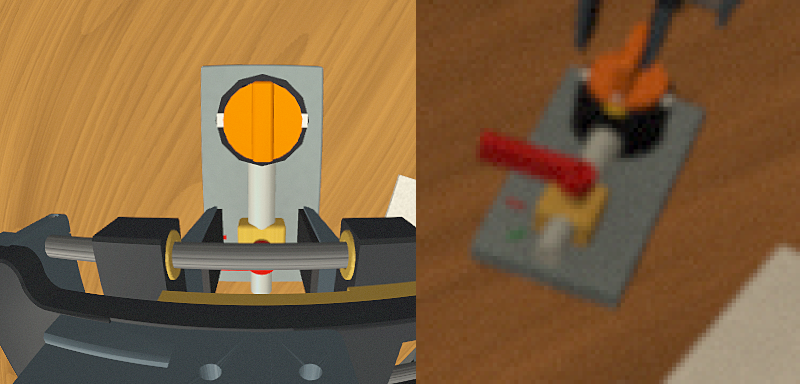

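The cap is locked: the bar lies at 120.8° (the catch direction), the white slot marks show either side, and a yellow catch shows under the raised flange in the scene crop at (615,105). The valve is next, gripping its lever at tool yaw 30.8°.

```bash
python3 -m inch '[{"x":0,"y":0,"z":0,"yaw":1,"gripper":0},{"x":0,"y":0,"z":0,"yaw":1,"gripper":0},{"x":0,"y":0,"z":0,"yaw":1,"gripper":0},{"x":0,"y":0,"z":0,"yaw":1,"gripper":0},{"x":0,"y":0,"z":0,"yaw":1,"gripper":0},{"x":0,"y":0,"z":0,"yaw":1,"gripper":0},{"x":0,"y":0,"z":0,"yaw":1,"gripper":0},{"x":0,"y":0,"z":0,"yaw":1,"gripper":0},{"x":0,"y":0,"z":0,"yaw":1,"gripper":0}]';  python3 -m inch '[{"x":0,"y":0,"z":0,"yaw":1,"gripper":0},{"x":0,"y":0,"z":0,"yaw":1,"gripper":0},{"x":0,"y":0,"z":0,"yaw":1,"gripper":0},{"x":0,"y":0,"z":0,"yaw":1,"gripper":0},{"x":0,"y":0,"z":0,"yaw":1,"gripper":0},{"x":0,"y":0,"z":0,"yaw":1,"gripper":0},{"x":0,"y":0,"z":0,"yaw":1,"gripper":0},{"x":0,"y":0,"z":0,"yaw":1,"gripper":0},{"x":0,"y":0,"z":0,"yaw":1,"gripper":0},{"x":0,"y":0,"z":0,"yaw":0,"gripper":0}]'; python3 -m inch '[{"x":-2.5,"y":2,"z":0,"yaw":0,"gripper":0},{"x":-2.5,"y":2,"z":0,"yaw":0,"gripper":0},{"x":-3,"y":2,"z":0,"yaw":0,"gripper":0},{"x":-3,"y":0,"z":0,"yaw":0,"gripper":0},{"x":-3,"y":0,"z":0,"yaw":0,"gripper":0},{"x":0,"y":0,"z":0,"yaw":0,"gripper":0},{"x":0,"y":0,"z":0,"yaw":0,"gripper":0}]'; python3 - <<'E'
from h import *
delta(562.8,224.6,78,30.8)
f=grab("wrist")
m=cv2.inRange(f["hsv"],np.array((0,180,90)),np.array((6,255,255)))+cv2.inRange(f["hsv"],np.array((174,180,90)),np.array((180,255,255)))
n,L,S,C=cv2.connectedComponentsWithStats(m)
for i in range(1,n):
    if S[i,4]>60:
        P=unproj(f,np.argwhere(L==i)[:,::-1],88); print("red",S[i],rect(P),P.min(0).round(),P.max(0).round())
print("expect pivot, grip px",proj(f,[[616.1,256.3,88],[562.8,224.6,88]]))
E
```

```text
time_s: 36.6
ee_pos: [582.9, 309.5, 184.2]
ee_rot: [-180.0, 0.0, 75.7]
force: [0.1, 0.5, -1.4]
gripper_width: 45.4
time_s: 37.43
ee_pos: [582.9, 309.3, 184.3]
ee_rot: [-180.0, 0.0, 30.9]
force: [0.3, 0.3, 0.5]
gripper_width: 45.6
time_s: 38.02
ee_pos: [493.3, 184.9, 184.9]
ee_rot: [-180.0, -0.0, 31.0]
force: [0.6, 0.4, 0.1]
gripper_width: 45.3
t 38.0 tcp [493.3 184.9 184.9] rot [-180.   -0.   31.] w 45.3
tool x,y cm 8.0 0.17 z 10.69 yaw units 0.04
red [ 246   22   35  112 2204] (array([584.5, 237.6]), 31.3, array([95., 28.])) [542. 208.  88.] [628. 269.  88.]
expect pivot, grip px [[263.53445144  33.74652615]
 [263.15310791 106.10714456]]
```

```bash
python3 -m inch '[{"x":2.7,"y":0.1,"z":0,"yaw":0,"gripper":0},{"x":2.7,"y":0.05,"z":0,"yaw":0,"gripper":0},{"x":2.6,"y":0,"z":0,"yaw":0,"gripper":0},{"x":0,"y":0,"z":2.5,"yaw":0,"gripper":0},{"x":0,"y":0,"z":2.5,"yaw":0,"gripper":0},{"x":0,"y":0,"z":2.5,"yaw":0,"gripper":0},{"x":0,"y":0,"z":2,"yaw":0,"gripper":0},{"x":0,"y":0,"z":1,"yaw":0,"gripper":0},{"x":0,"y":0,"z":0,"yaw":0,"gripper":0},{"x":0,"y":0,"z":0,"yaw":0,"gripper":0}]'; python3 -c "
from h import *
delta(562.8,224.6,78,30.8)"; python3 -m inch '[{"x":0,"y":0,"z":0,"yaw":0,"gripper":-1},{"x":0,"y":0,"z":0,"yaw":0,"gripper":-1},{"x":0,"y":0,"z":0,"yaw":0,"gripper":-1},{"x":0,"y":0,"z":0,"yaw":0,"gripper":-1},{"x":0,"y":0,"z":0,"yaw":0,"gripper":-1},{"x":0,"y":0,"z":0,"yaw":0,"gripper":-1}]' 10; python3 -c "
from h import *
delta(562.8,224.6,78,30.8)"
```

```text
time_s: 38.9
ee_pos: [564.6, 225.4, 79.5]
ee_rot: [180.0, -0.0, 31.0]
force: [0.5, 0.2, -0.0]
gripper_width: 45.6
t 38.9 tcp [564.6 225.4  79.5] rot [180.  -0.  31.] w 45.6
tool x,y cm -0.2 -0.02 z 0.15 yaw units 0.03
time_s: 39.4
ee_pos: [564.1, 224.6, 80.2]
ee_rot: [180.0, -0.1, 30.9]
force: [-0.0, -0.6, 2.9]
gripper_width: 13.8
t 39.4 tcp [564.1 224.6  80.2] rot [ 1.80e+02 -1.00e-01  3.09e+01] w 13.8
tool x,y cm -0.11 -0.07 z 0.22 yaw units 0.02
```

```bash
python3 -m inch '[{"x":0.02,"y":0.53,"z":0,"yaw":-1,"gripper":-1},{"x":0.02,"y":0.53,"z":0,"yaw":-1,"gripper":-1},{"x":0.02,"y":0.53,"z":0,"yaw":-1,"gripper":-1},{"x":0.02,"y":0.53,"z":0,"yaw":-1,"gripper":-1},{"x":0.02,"y":0.53,"z":0,"yaw":-1,"gripper":-1},{"x":0.02,"y":0.53,"z":0,"yaw":-1,"gripper":-1},{"x":0.02,"y":0.53,"z":0,"yaw":-1,"gripper":-1},{"x":0.02,"y":0.53,"z":0,"yaw":-1,"gripper":-1},{"x":0.02,"y":0.53,"z":0,"yaw":-1,"gripper":-1},{"x":0,"y":0,"z":0,"yaw":0,"gripper":-1},{"x":0,"y":0,"z":0,"yaw":0,"gripper":-1},{"x":0,"y":0,"z":0,"yaw":0,"gripper":-1}]'; python3 -c "
from h import *
a=np.radians(75.8)
delta(616.1-61*np.cos(a),256.3-61*np.sin(a),78,75.8)
p=telemetry.state()['ee_pos'][:2]-[616.1,256.3];print(np.hypot(*p),np.degrees(np.arctan2(*p[::-1]))+180-30.8)"
```

```text
time_s: 40.4
ee_pos: [601.2, 196.9, 80.2]
ee_rot: [179.9, -0.0, 75.8]
force: [-0.2, 0.9, 4.7]
gripper_width: 13.8
t 40.4 tcp [601.2 196.9  80.2] rot [179.9  -0.   75.8] w 13.8
tool x,y cm 0.02 -0.02 z 0.22 yaw units 0.0
61.233719432171135 45.152029983837735
```

The lever is at 45.2° by kinematics. Release, lift clear, and do the final numeric checks.

```bash
python3 -m inch '[{"x":0,"y":0,"z":0,"yaw":0,"gripper":-0.5},{"x":0,"y":0,"z":0,"yaw":0,"gripper":-0.2},{"x":0,"y":0,"z":0,"yaw":0,"gripper":-0.1},{"x":0,"y":0,"z":0,"yaw":0,"gripper":-0.1},{"x":0,"y":0,"z":-2,"yaw":0,"gripper":-0.1},{"x":0,"y":0,"z":-3,"yaw":0,"gripper":0},{"x":0,"y":0,"z":-3,"yaw":0,"gripper":0},{"x":0,"y":0,"z":-2.5,"yaw":0,"gripper":0},{"x":-3,"y":0,"z":0,"yaw":0,"gripper":0},{"x":-3,"y":0,"z":0,"yaw":0,"gripper":0},{"x":-3,"y":0,"z":0,"yaw":0,"gripper":0},{"x":0,"y":0,"z":0,"yaw":0,"gripper":0}]'; python3 - <<'E'
from h import *
delta(562.8,224.6,78,75.8)
f=grab("wrist","w17.png")
m=cv2.inRange(f["hsv"],np.array((0,180,90)),np.array((6,255,255)))+cv2.inRange(f["hsv"],np.array((174,180,90)),np.array((180,255,255)))
n,L,S,C=cv2.connectedComponentsWithStats(m)
for i in range(1,n):
    if S[i,4]>300:
        p=np.argwhere(L==i)[:,::-1]; P=unproj(f,p,88); q=P.mean(0)[:2]-[616.1,256.3]; print("red",S[i],rect(P),"valve deg",rect(P)[1]-30.8, "from pivot",np.degrees(np.arctan2(q[1],q[0]))+180-30.8)
m=cv2.inRange(f["hsv"],np.array((10,225,90)),np.array((22,255,255)));m[200:]=0
cs,_=cv2.findContours(m,cv2.RETR_EXTERNAL,cv2.CHAIN_APPROX_NONE)
for c in cs:
    if cv2.contourArea(c)>300: print("cap",cv2.minEnclosingCircle(unproj(f,c.reshape(-1,2),79)[:,:2].astype(np.float32)))
t=grab("top")
print("lever px in top exp 45deg",)
for b in blobs(t,(0,0,205),(180,60,255),60)[:8]: print("white",b.mean(0).round(),rect(unproj(t,b,12)))
for b in blobs(t,*BLUE,8): print("blue",b.mean(0).round(),len(b))
for b in blobs(t,(55,120,60),(80,255,255),60): print("green",b.mean(0).round(),rect(unproj(t,b,6)))
# pot footprint prediction on pegs: floor centre z=92
for X in ((571.5,-343.5),(410,-227)): print(proj(t,[*X,92]).round(1),t["hsv"][tuple(proj(t,[*X,92])[0].round().astype(int)[::-1])])
E
```

```text
time_s: 41.4
ee_pos: [577.3, 105.1, 184.5]
ee_rot: [-179.9, 0.2, 75.7]
force: [-0.4, -0.6, -0.2]
gripper_width: 45.2
t 41.4 tcp [577.3 105.1 184.5] rot [-179.9    0.2   75.7] w 45.2
tool x,y cm 11.22 -4.35 z 10.65 yaw units -0.02
red [ 244    7   34  111 2164] (array([606.2, 220.7]), 75.3, array([95.6, 27.3])) valve deg 44.5 from pivot 43.92648689456776
lever px in top exp 45deg
white [329. 226.] (array([ 489.6, -286.7]), -35.6, array([320.3, 100.1]))
white [328. 147.] (array([ 737.1, -261.6]), -81.3, array([139.6,  61.1]))
white [159. 118.] (array([827.2, 326.7]), -72.9, array([199.9, 159.3]))
blue [147. 112.] 21
green [378. 241.] (array([ 419.1, -435.3]), 50.1, array([93. , 85.6]))
green [402. 138.] (array([ 778.1, -519.3]), -0.7, array([61.2, 59.6]))
green [373. 137.] (array([ 777.5, -419.5]), -44.1, array([61.2, 59.1]))
green [402. 113.] (array([ 867.9, -520.5]), -44.1, array([62. , 59.4]))
green [373. 112.] (array([ 867.2, -421.7]), -88.5, array([60.4, 57.8]))
[[357.  192.4]] [ 23  19 230]
[[320.8 241.6]] [ 22  20 232]
```

```bash
python3 -c "
from workcell import env
print(env.job_done())"
```

```text
the job is handed in; nothing more can be done
None
```

I did the whole job in the order asked and handed it in at about 41 s of the 208 s. The hand-in gives no verdict.

- **Pots:** There were two blue pots in the scene. Both are upside down on the outer two pegs of the rack, rim down. The final top image shows their white floors where I left them and no blue pot anywhere else. I judged "rim flat" from the release heights, about 12 mm above table standing, and from the earlier picture, not from a separate tilt measurement.
- **Cap:** It is locked in the catches. The bar measured 120.8°, matching the catch direction, and a yellow catch shows under the raised flange. I checked this just after releasing it. In the last wrist image the cap was out of the searched area, so it was not re-measured there.
- **Valve:** I opened it last. The gripper position gave 45.2° at release and the camera gave about 44 to 44.5° afterwards, so the two differ by roughly 1°.
- **Bystanders:** I did not touch the spool, star print or marker box, or the pink and yellow look-alike pots. In the final image the marker box agrees with its starting position. I did not re-measure the others.

My first light grip on pot 1 did not let it swing, so I set it back down and used a fingertip corner grip instead. That worked for both pots.

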